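# Restock the supply tray: tall at the back, short in front

## Task

Restock the open-fronted steel tray by sliding the things in along the desk, kept standing and never lifted, eased home gently without ramming them against the tray. First slide in the two tall ones, the canister and the bottle, side by side right at the back, and only then the low carton in front of them, so that your hand never has to reach across it. In the end all three stand inside the tray with nothing sticking out of its open front, and the pen cup, the calendar and the scissors are where they were.

Things in the scene. Friction and masses are not known exactly. Their poses are not given: they have to be found in the camera images.
- tray: Fixed steel tray, open towards the robot's right. Origin on the desk under the centre of the inside; x points in from the open front, z up. Inside: x -100 (open front) to +100 mm (back wall), y -110 to +110. Floor 2 mm thick; a bevelled lip slopes from it down to the desk, x -100 to -116, so things slide in. Side walls 48 mm high, 3 mm thick (6 at rims and front ends), back wall 73 mm high.
- canister_mid (a point): Tall thing: white round wipes canister with paper band and grey lid, 84 mm in diameter, 180 mm tall, about 0.4 kg, standing. Point on its axis half-way up, 90 mm above its underside; z up along the axis. It tips over if pushed high up; pushed 20 to 50 mm above the desk it slides.
- bottle_mid (a point): Tall thing: white round lotion bottle, 80 mm in diameter up to a shoulder 145 mm above its underside, then narrowing to a grey screw cap 36 mm in diameter; 200 mm tall, about 0.5 kg, standing. Point on its axis half-way up, 100 mm above its underside; z up along the axis. It tips over if pushed high up; pushed 20 to 50 mm above the desk it slides.
- carton_mid (a point): Short thing: flat closed cardboard carton, 80 mm (its x) by 140 mm (its y) by 55 mm tall (its z), about 0.3 kg. Point at its centre, 27.5 mm above its underside. It fits in front of the tall ones with its long side along the tray's open front.
- carton_corner0 (a point): Upright edge of the carton, half-way up: at x = -40, y = 70 mm from the carton's centre in its own axes.
- carton_corner1 (a point): Upright edge of the carton, half-way up: at x = -40, y = -70 mm from the carton's centre in its own axes.
- carton_corner2 (a point): Upright edge of the carton, half-way up: at x = 40, y = 70 mm from the carton's centre in its own axes.
- carton_corner3 (a point): Upright edge of the carton, half-way up: at x = 40, y = -70 mm from the carton's centre in its own axes.
- canister: The same canister, given at the centre of its underside.
- bottle: The same bottle, given at the centre of its underside.
- carton: The same carton, given at the centre of its underside.
- pen_cup: Bystander: black pen cup, 76 mm in diameter, 100 mm tall, with pens to 150 mm. Origin at the centre of its underside.
- calendar: Bystander: tent-shaped desk calendar, 90 by 140 mm, about 125 mm tall. Origin at the centre of its underside.
- scissors: Bystander: pair of scissors lying flat, about 145 mm long along its x, 65 mm wide, 8 mm thick. Origin near its middle on the desk.
Mind the look-alikes: they are no part of the job. Leave any blue look-alike of the bottle alone.

How it is judged:
By the outcome, as a careful person would: the job done as asked, in the order asked, and still so for the second after the job is handed in, with the robot touching nothing.
It also fails if it takes over 72 s, if anything falls off the work surface, if the arm or the gripper's body presses on something with over 40 N, if the wrist force passes 120 N, or if a joint passes its speed limit or range.

## Robot

A 6-joint arm with a two-finger parallel gripper is mounted at the origin on the work surface. World frame = base frame: x ahead of the robot, y to its left, z up, the work surface at z = 0. Lengths are in mm, angles in degrees, forces in N, time in s.
With the tool pointing down it reaches from about 300 to 850 mm from the base axis. Payload 4.2 kg.
Tool frame: the origin (TCP) lies at the very end of the fingers, on their centre line; the grasp point (between the pads) lies 19 mm behind it (env.grasp_offset is the distance from the TCP to the grasp point, in mm); z points along the fingers, y is the line along which they close (so a half turn about z gives the same grasp; the last joint's range is limited). The gripper opens to 91 mm and grips with 3 to 60 N. Pads are 32 mm wide; open, the fingers measure 118 mm over their backs; the gripper's body (76 mm by 178 mm) begins 60 mm behind the grasp point.
Start: joints at [68.468, 18.312, 89.639, -0, 72.044, -1.146], TCP at [200.299, 539.002, 213.976] pointing down, gripper open.
Joint ranges: [-177.97, 177.97], [-48.28, 115.42], [12.27, 149.76], [-77.06, 257.06], [2.81, 150.46], [-146.56, 146.56]. Speed limits (degrees/s): [147.25, 147.25, 180, 180, 180, 180].

## Interface

Orientations are given as [roll, pitch, yaw] about the fixed x, y, z axes, in that order (R = Rz(yaw) Ry(pitch) Rx(roll)).
In Python, from workcell import env gives the robot as it stands. The module is installed in compiled form; this text tells all that it offers.
- The arm moves only by the tool send_rows, never from a script. Its argument "motion" is a list of rows, each an object of numbers: "tx", "ty", "tz": the shift along the tool's x, y, z in units of 500 mm (1.0 is 500 mm); "rx", "ry", "rz": the turn, a rotation vector about the tool's x, y, z in units of 30 degrees (1.0 is 30 degrees); "gripper": the closure, from -1 (fully open) to 1 (shut). In form: [{"tx": .., "ty": .., "tz": .., "rx": .., "ry": .., "rz": .., "gripper": ..}, ...]. A call has 1 to 12 rows; each row shifts and turns the commanded pose from where the row before left it, along the tool's axes as they then stand; what a row does not reach is not made up. A row lasts 1/8 s, in which the tool goes at most 62.5 mm and 10.7 degrees, less where a joint would pass 70% of its speed; a pose out of reach is approached as far as the arm can. A call with a number of a shift or a turn outside -1 to 1 is refused whole. A call with a gripper value outside its range is refused whole. The fingers move at their own pace and stop on an object; "grip_force" is the grip in N (left out, the last holds). Time passes only in rows, so rows that do not move let the fingers close. It gives the time, the measured TCP pose, the force, the opening and the grip force at its end, in the units of the state.
- env.state(): the state, without advancing time (a new reading comes with each control period).
- env.grab_frame(name): name is "scene" or "side" or "wrist"; returns a dict with "frame" (384x512x3 uint8, red, green, blue), "vertical_fov" (degrees; the focal length in pixels is half the picture's height over the tangent of half this angle, whatever the lens; pixels are square), "cx", "cy" (the principal point, pixels), "rvec" (rotation vector, rad) and "tvec" (3), from world to camera coordinates, as OpenCV has them; the wrist camera has in their place "T_tool_cam" (4x4, takes a point from camera to tool coordinates, whose origin is the TCP and whose axes are the flange's). Camera axes: x right, y down, z forward; pixel columns grow to the right and rows downward; lengths in mm; the calibration is good to about 2 mm. A picture is of the moment at which its call begins: read the wrist's pose just before it. There is no depth.
- env.job_done(): hands the job in; it is judged then, once.
The state is a dict: "time_s": time; "qpos": joint angles; "qvel": joint speeds; "effort": joint torques, N m; "ee_pos": TCP position; "ee_rot": TCP orientation; "force": force on the tool from outside, world axes, zero at the start; "torque": the same for the moment, N m; "gripper_width": finger opening in mm; "gripper_force": force on a finger pad.
Only numpy, scipy, OpenCV 4.12 (cv2) and the standard library are available. Lean on these libraries where they do the work, as an engineer would, in place of code of your own. Each camera call takes 0.05 s, during which the arm holds its last target. There are 200 camera calls.

## Working session

There is one attempt and no reset: what is moved stays moved. The work goes in short steps, Python scripts to look and compute and a tool call to move; the robot and the scene stay as the last step left them, time stands still between calls to the robot, and variables do not carry over. Pictures are saved under pics/ and viewed, at most 10 in all, crops included, and the job is handed in when it is done.

Besides the shell and the picture viewer there is one more tool, called as name(argument=value, ...) on one line, values as JSON. send_rows: Moves the arm, as the interface text tells. Shifts and turns lie within -1 to 1; 1 stands for 500 mm of shift or 30 degrees of turn. Its arguments: {"type":"object","properties":{"motion":{"type":"array"},"grip_force":{"type":"number"}},"required":["motion"]}

```bash
mkdir -p pics; cat > h.py <<'E'
import numpy as np, cv2
from workcell import env
from scipy.spatial.transform import Rotation as R
def grab(n,f):
    s=env.state(); g=env.grab_frame(n); np.savez(f'{f}.npz',**g,ee=s['ee_pos'],er=s['ee_rot'])
    cv2.imwrite(f'pics/{f}.png',cv2.cvtColor(g['frame'],cv2.COLOR_RGB2BGR)); return g
def load(f): return dict(np.load(f'{f}.npz'))
def cam(g):
    f=g['frame'].shape[0]/2/np.tan(np.radians(g['vertical_fov'])/2)
    K=np.array([[f,0,g['cx']],[0,f,g['cy']],[0,0,1]],float)
    if 'rvec' in g: r=cv2.Rodrigues(np.array(g['rvec'],float))[0]; t=np.array(g['tvec'],float).ravel()
    else:
        T=np.eye(4);T[:3,:3]=R.from_euler('xyz',g['er'],degrees=True).as_matrix();T[:3,3]=g['ee']
        M=np.linalg.inv(T@g['T_tool_cam']); r=M[:3,:3];t=M[:3,3]
    return K,r,t
def ray(g,u,v):
    K,r,t=cam(g); d=r.T@np.linalg.inv(K)@[u,v,1]; return -r.T@t,d
def onz(g,u,v,z):
    c,d=ray(g,u,v); return (c+d*(z-c[2])/d[2]).round(1)
def proj(g,P):
    K,r,t=cam(g); p=K@(r@np.array(P,float)+t); return (p[:2]/p[2]).round(1)
E
python3 - <<'E'
from h import *
for n in ('scene','side','wrist'):
    g=grab(n,n+'0'); print(n,g['vertical_fov'],[k for k in g])
a=cv2.imread('pics/scene0.png');b=cv2.imread('pics/side0.png')
c=np.vstack([a,b]);print(c.shape)
g=load('scene0');print(-cam(g)[1].T@cam(g)[2]);g=load('side0');print(-cam(g)[1].T@cam(g)[2])
print(env.state())
E
```

```text
scene 54.5197187532785 ['frame', 'vertical_fov', 'cx', 'cy', 'rvec', 'tvec']
side 46.39672513378336 ['frame', 'vertical_fov', 'cx', 'cy', 'rvec', 'tvec']
wrist 69.85418868661539 ['frame', 'vertical_fov', 'cx', 'cy', 'T_tool_cam']
(768, 512, 3)
[1033.25000249 -562.68390202  861.3098892 ]
[ 306.80354418 -927.03214034  925.22283687]
{'time_s': 0.15, 'qpos': array([ 6.84671554e+01,  1.83428817e+01,  8.96889783e+01, -1.69009923e-03,
        7.20432030e+01, -1.14747712e+00]), 'qvel': array([ 0.01701167, -0.21001176, -0.14551239,  0.02893863,  0.057161  ,
        0.00135317]), 'effort': array([ 1.14068251e-03, -4.12772048e+01, -2.32153630e+01,  7.29602203e-02,
        4.33480914e-02, -8.96155188e-05]), 'ee_pos': array([200.17996157, 538.63991748, 213.32616973]), 'ee_rot': array([-1.79924920e+02,  1.03563969e-04,  1.59615155e+02]), 'force': array([-0.31045985,  0.1296246 ,  0.38316013]), 'torque': array([ 0.0059489 , -0.02395618,  0.0059652 ]), 'gripper_force': 0.0, 'gripper_width': 91.23861368635181}
```

View pics/scene0.png

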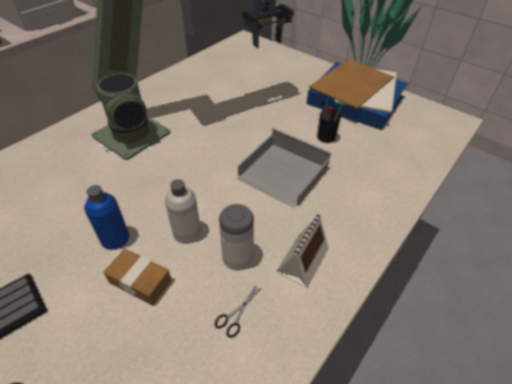

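View pics/side0.png

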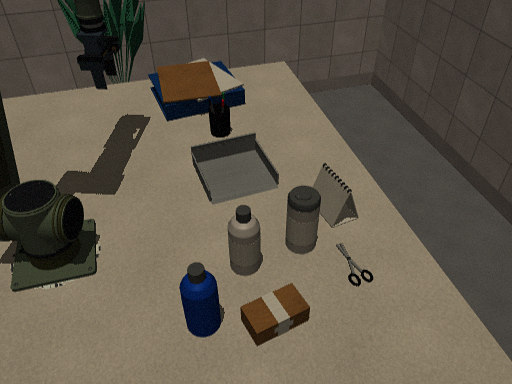

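Scene view: the grey-white bottle (182,212) and the blue look-alike (107,218) are both candidates for the bottle. The white one with the grey cap fits, and the blue one stays alone. The canister is at (237,237), carton (138,275), tray (285,166), calendar (305,250), scissors (237,312) and pen cup (328,124). The side view agrees. I'll enlarge to confirm and to read off edges.

```bash
python3 - <<'E'
from h import *
a=cv2.imread('pics/scene0.png')[130:330,85:345]
cv2.imwrite('pics/crop1.png',cv2.resize(a,None,fx=3,fy=3,interpolation=cv2.INTER_CUBIC))
a=cv2.imread('pics/side0.png')[125:345,170:390]
cv2.imwrite('pics/crop2.png',cv2.resize(a,(594,594),interpolation=cv2.INTER_CUBIC))
E
```

```text
(no output)
```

View pics/crop1.png

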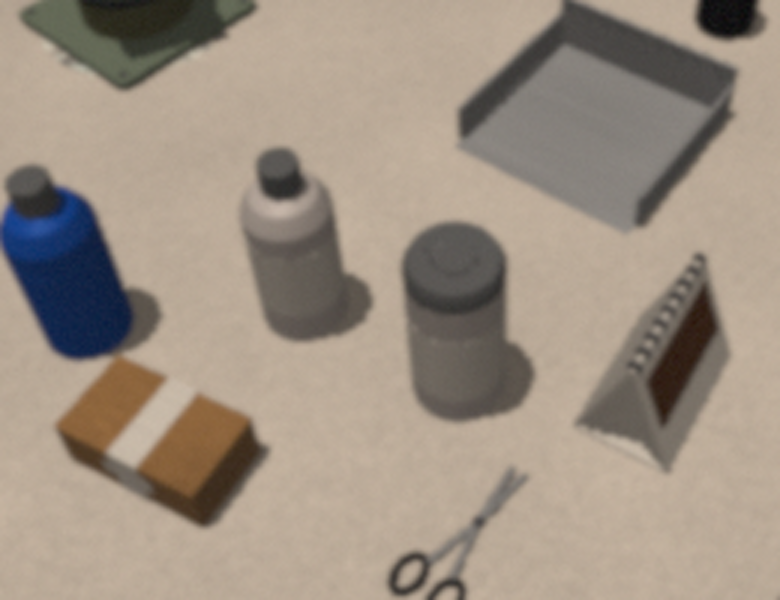

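View pics/crop2.png

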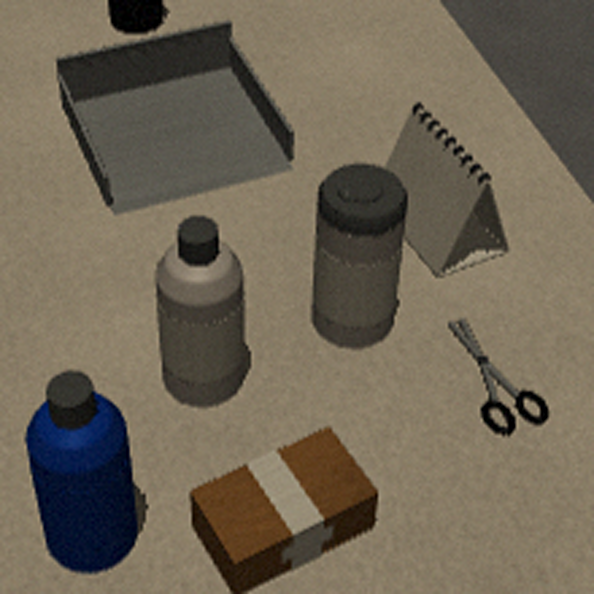

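```bash
python3 - <<'E'
from h import *
A=load('scene0');B=load('side0')
a=lambda x,y:((x+.5)/3-.5+85,(y+.5)/3-.5+130)
b=lambda x,y:((x+.5)/2.7-.5+170,(y+.5)/2.7-.5+125)
def tri(n,p,q,z):
    p=a(*p);q=b(*q)
    Ka,ra,ta=cam(A);Kb,rb,tb=cam(B)
    X=cv2.triangulatePoints(Ka@np.c_[ra,ta],Kb@np.c_[rb,tb],np.array(p,float),np.array(q,float)).ravel();X=X[:3]/X[3]
    print(n,X.round(1),'planeA',onz(A,*p,z),'planeB',onz(B,*q,z))
tri('canlid',(455,262),(362,197),180)
tri('cap',(278,165),(198,230),200)
tri('lipL',(460,147),(115,213),0)
tri('lipR',(628,231),(292,168),0)
tri('backL',(567,0),(58,65),73)
tri('backR',(736,72),(230,24),73)
tri('c1',(122,358),(192,492),55)
tri('c2',(60,428),(236,560),55)
tri('c3',(205,490),(377,488),55)
tri('c4',(252,420),(330,430),55)
tri('penbase',(727,20),(136,20),0)
# calendar base
tri('calnear',(578,425),(440,275),0)
tri('calnear2',(668,468),(506,250),0)
tri('calfar',(730,352),(506,250),0)
tri('sc tip',(515,470),(458,322),0);tri('sc r1',(408,573),(497,417),0);tri('sc r2',(446,598),(532,406),0)
tri('bluecap',(28,180),(70,390),200)
E
```

```text
canlid [ 647.5 -149.3  167.6] planeA [ 653.3 -154.9  180. ] planeB [ 641.9 -163.5  180. ]
cap [ 482.1 -180.4  196.3] planeA [ 485.3 -182.7  200. ] planeB [ 481.2 -183.9  200. ]
lipL [447.4  81.   -5.6] planeA [450.7  77.7   0. ] planeB [446.6  74.4   0. ]
lipR [662.2  94.6  -0.8] planeA [661.5  96.1  -0. ] planeB [661.9  91.9  -0. ]
backL [425.8 297.8  56. ] planeA [436.9 282.6  73. ] planeB [423.6 271.3  73. ]
backR [648.3 308.6  64.8] planeA [652.1 300.   73. ] planeB [645.1 296.7  73. ]
c1 [ 430.3 -340.6   49. ] planeA [ 434.5 -342.    55. ] planeB [ 429.6 -344.8   55. ]
c2 [ 448.3 -415.1   50.8] planeA [ 451.6 -416.3   55. ] planeB [ 447.5 -417.2   55. ]
c3 [ 582.8 -378.5   47.7] planeA [ 585.  -377.6   55. ] planeB [ 581.1 -385.2   55. ]
c4 [ 564.1 -312.1   50.1] planeA [ 565.9 -312.2   55. ] planeB [ 562.9 -316.8   55. ]
penbase [555.4 460.3  -6.5] planeA [557.1 456.8   0. ] planeB [553.6 447.3  -0. ]
calnear [ 7.585e+02 -1.186e+02  7.000e-01] planeA [ 757.6 -116.8    0. ] planeB [ 759.  -119.3    0. ]
calnear2 [ 842.8 -103.     0. ] planeA [ 842.1 -101.2    0. ] planeB [ 842.9 -104.5    0. ]
calfar [849.  -51.8   9. ] planeA [820.2  35.2   0. ] planeB [ 842.9 -104.5    0. ]
sc tip [ 746.1 -191.3    7.9] planeA [ 742.5 -185.9    0. ] planeB [ 750.  -186.6    0. ]
sc r1 [ 734.9 -310.7    3. ] planeA [ 733.9 -309.9    0. ] planeB [ 736.3 -308.7   -0. ]
sc r2 [ 772.1 -307.8    3.6] planeA [ 770.6 -305.9    0. ] planeB [ 774.1 -306.1    0. ]
bluecap [ 342.7 -323.5  197.2] planeA [ 344. -323.  200.] planeB [ 342.9 -327.2  200. ]
```

```bash
cat >> h.py <<'E'
def rot(yaw,tilt): return R.from_euler('z',yaw,degrees=True)*R.from_euler('x',180,degrees=True)*R.from_euler('y',tilt,degrees=True)
def togo(p,yaw,tilt):
    "turn-first rotvec (units), then shift in the turned tool axes (units); also shift in present axes"
    s=env.state();r0=R.from_euler('xyz',s['ee_rot'],degrees=True);r1=rot(yaw,tilt);d=np.array(p,float)-s['ee_pos']
    print('turn',(np.degrees((r0.inv()*r1).as_rotvec())/30).round(3),'shift(new axes)',(r1.inv().apply(d)/500).round(4),'shift(now axes)',(r0.inv().apply(d)/500).round(4),'dist',np.linalg.norm(d).round(),'pos',s['ee_pos'].round(1),s['ee_rot'].round(1),'t',round(s['time_s'],2),'F',s['force'].round(1))
E
python3 -c "
from h import *
print(env.grab_frame('wrist')['T_tool_cam'].round(3))
togo((545,110,360),95,0)"
```

```text
[[ 0.00000e+00 -9.69000e-01 -2.48000e-01  6.92810e+01]
 [ 1.00000e+00  0.00000e+00 -0.00000e+00 -1.33000e-01]
 [ 0.00000e+00 -2.48000e-01  9.69000e-01 -1.71219e+02]
 [ 0.00000e+00  0.00000e+00  0.00000e+00  1.00000e+00]]
turn [-2.000e-03  1.000e-03  2.154e+00] shift(new axes) [-0.9143  0.6122 -0.2931] shift(now axes) [-0.9451 -0.5638 -0.2925] dist 569.0 pos [200.2 538.7 213.4] [-179.9   -0.   159.6] t 0.2 F [-0.1 -0.7 -0.2]
```

send_rows(motion=[{"rz":0.308,"tz":-0.042,"gripper":-1},{"rz":0.308,"tz":-0.042,"gripper":-1},{"rz":0.308,"tz":-0.042,"gripper":-1},{"rz":0.308,"tz":-0.042,"gripper":-1},{"rz":0.308,"tz":-0.042,"gripper":-1},{"rz":0.308,"tz":-0.042,"gripper":-1},{"rz":0.308,"tz":-0.042,"gripper":-1}])

```text
invalid input at $.motion[0]: expected keys tx, ty, tz, rx, ry, rz, gripper
```

send_rows(motion=[{"tx":-0.09,"ty":0.061,"gripper":-1},{"tx":-0.09,"ty":0.061,"gripper":-1},{"tx":-0.09,"ty":0.061,"gripper":-1},{"tx":-0.09,"ty":0.061,"gripper":-1},{"tx":-0.09,"ty":0.061,"gripper":-1},{"tx":-0.09,"ty":0.061,"gripper":-1},{"tx":-0.09,"ty":0.061,"gripper":-1},{"tx":-0.09,"ty":0.061,"gripper":-1},{"tx":-0.09,"ty":0.061,"gripper":-1},{"tx":-0.09,"ty":0.061,"gripper":-1},{"gripper":-1},{"gripper":-1}])

```text
invalid input at $.motion[0]: expected keys tx, ty, tz, rx, ry, rz, gripper
```

```bash
python3 -c "
from h import *
grab('wrist','w1'); togo((560,-270,400),95,0)
g=load('w1');print([proj(g,p) for p in [(449,76,0),(662,94,0),(430,277,73),(649,298,73)]])"
```

```text
turn [-1.000e-03  1.000e-03  2.154e+00] shift(new axes) [-1.6741  0.5758 -0.3728] shift(now axes) [-1.238  -1.2658 -0.3719] dist 905.0 pos [200.2 538.8 213.6] [-180.    -0.   159.6] t 0.25 F [-0.3  0.3  1. ]
[array([ 57.5, 388. ]), array([121.7, 466.3]), array([138.1, 388.2]), array([210.1, 484.9])]
```

View pics/w1.png

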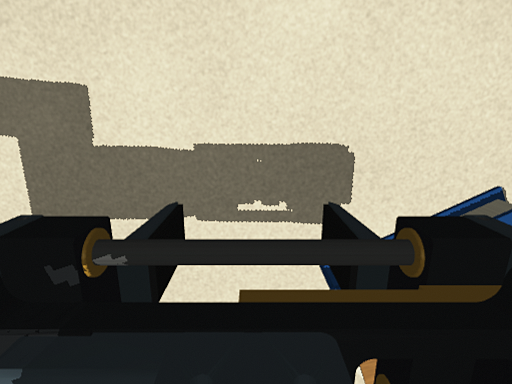

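The rows need every key. The wrist view sees only the area ahead of the fingers (rows under 200), so I'll stop further back from the tray.

send_rows(motion=[{"tx":0,"ty":0,"tz":-0.045,"rx":0,"ry":0,"rz":0.308,"gripper":-1},{"tx":0,"ty":0,"tz":-0.045,"rx":0,"ry":0,"rz":0.308,"gripper":-1},{"tx":0,"ty":0,"tz":-0.045,"rx":0,"ry":0,"rz":0.308,"gripper":-1},{"tx":0,"ty":0,"tz":-0.045,"rx":0,"ry":0,"rz":0.308,"gripper":-1},{"tx":0,"ty":0,"tz":-0.045,"rx":0,"ry":0,"rz":0.308,"gripper":-1},{"tx":0,"ty":0,"tz":-0.045,"rx":0,"ry":0,"rz":0.308,"gripper":-1},{"tx":0,"ty":0,"tz":-0.045,"rx":0,"ry":0,"rz":0.308,"gripper":-1}])

```text
time_s: 1.12
ee_pos: [200.2, 538.9, 372.0]
ee_rot: [-180.0, 0.0, 94.6]
force: [-0.3, -0.2, -0.7]
gripper_width: 91.3
gripper_force: 0.0
```

send_rows(motion=[{"tx":-0.1,"ty":0.06,"tz":0,"rx":0,"ry":0,"rz":0,"gripper":-1},{"tx":-0.1,"ty":0.06,"tz":0,"rx":0,"ry":0,"rz":0,"gripper":-1},{"tx":-0.1,"ty":0.06,"tz":0,"rx":0,"ry":0,"rz":0,"gripper":-1},{"tx":-0.1,"ty":0.06,"tz":0,"rx":0,"ry":0,"rz":0,"gripper":-1},{"tx":-0.1,"ty":0.06,"tz":0,"rx":0,"ry":0,"rz":0,"gripper":-1},{"tx":-0.1,"ty":0.06,"tz":0,"rx":0,"ry":0,"rz":0,"gripper":-1},{"tx":-0.1,"ty":0.06,"tz":0,"rx":0,"ry":0,"rz":0,"gripper":-1},{"tx":-0.1,"ty":0.06,"tz":0,"rx":0,"ry":0,"rz":0,"gripper":-1},{"tx":-0.1,"ty":0.06,"tz":0,"rx":0,"ry":0,"rz":0,"gripper":-1},{"tx":-0.1,"ty":0.06,"tz":0,"rx":0,"ry":0,"rz":0,"gripper":-1},{"tx":0,"ty":0,"tz":0,"rx":0,"ry":0,"rz":0,"gripper":-1},{"tx":0,"ty":0,"tz":0,"rx":0,"ry":0,"rz":0,"gripper":-1}])

```text
time_s: 2.62
ee_pos: [541.9, 66.9, 371.2]
ee_rot: [-179.9, -0.0, 94.9]
force: [0.8, 0.1, 0.7]
gripper_width: 91.0
gripper_force: 0.0
```

```bash
python3 -c "
from h import *
grab('wrist','w2'); togo((560,-330,400),95,0)
g=load('w2');print([proj(g,p) for p in [(449,76,0),(662,94,0),(430,277,73),(649,298,73)]])"
```

```text
turn [-0.001 -0.001 -0.001] shift(new axes) [-0.7949 -0.0327 -0.0571] shift(now axes) [-0.7949 -0.0324 -0.0576] dist 399.0 pos [541.6  67.4 371.5] [-180.   -0.   95.] t 2.67 F [ 0.8 -0.2  0.2]
[array([206.1, 146.1]), array([315.2, 146.3]), array([191.3,  16.9]), array([336.3,  15.2])]
```

View pics/w2.png

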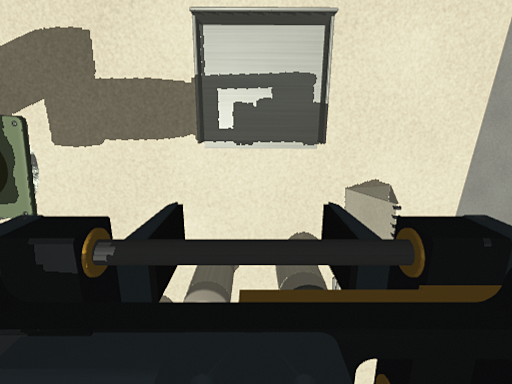

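The tray is square-on: back rim corners near (191,9) and (338,9), inner floor back corners near (203,24) and (328,24), lip edge (206,147)–(317,147). Compute its frame.

```bash
python3 - <<'E'
from h import *
g=load('w2')
for n,u,v,z in [('rimBL',191,9,73),('rimBR',338,9,73),('inBL',203,24,2),('inBR',328,24,2),('wallFL',196,143,48),('wallFR',327,143,48),('lipL',206,148,0),('lipR',317,148,0),('floorFL',204,142,2),('floorFR',319,142,2)]: print(n,onz(g,u,v,z))
c=np.array([545,190,0]);
for yaw in (95,):
  th=np.radians(yaw);X=np.array([np.cos(th),np.sin(th),0]);Y=np.array([-np.sin(th),np.cos(th),0])
  for l in [(106,116,73),(106,-116,73),(100,110,73),(100,-110,73),(-100,116,48),(-100,-116,48),(-116,113,0),(-116,-113,0)]: print(l,proj(g,c+l[0]*X+l[1]*Y+[0,0,l[2]]))
I=cv2.imread('pics/w2.png')[0:160,180:350];cv2.imwrite('pics/w2c.png',cv2.resize(I,None,fx=3.5,fy=3.5,interpolation=cv2.INTER_NEAREST))
E
```

```text
rimBL [429.2 287.6  73. ]
rimBR [650.2 306.5  73. ]
inBL [434.7 288.9   2. ]
inBR [653.7 307.6   2. ]
wallFL [438.7  85.2  48. ]
wallFR [671.  105.2  48. ]
lipL [449.1  72.2   0. ]
lipR [666.   90.9   0. ]
floorFL [445.   83.7   2. ]
floorFR [667.7 102.9   2. ]
(106, 116, 73) [185.  10.]
(106, -116, 73) [338.6   9.6]
(100, 110, 73) [189.2  14.4]
(100, -110, 73) [334.4  14.1]
(-100, 116, 48) [195.6 145.8]
(-100, -116, 48) [325.6 145.6]
(-116, 113, 0) [202.5 151.6]
(-116, -113, 0) [317.4 151.5]
```

View pics/w2c.png

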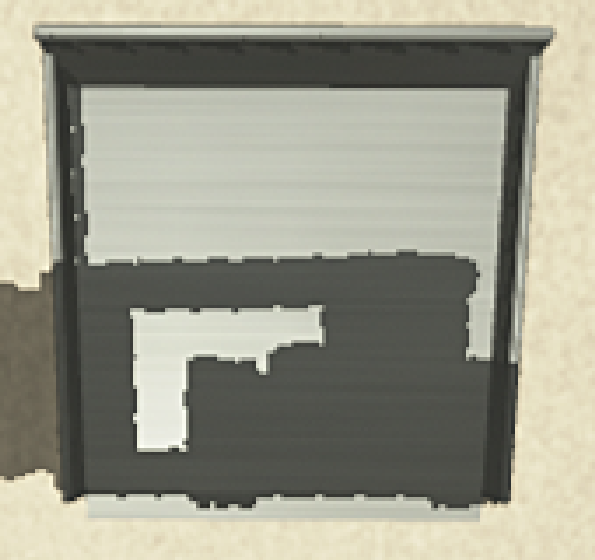

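send_rows(motion=[{"tx":-0.1,"ty":-0.004,"tz":-0.007,"rx":0,"ry":0,"rz":0,"gripper":-1},{"tx":-0.1,"ty":-0.004,"tz":-0.007,"rx":0,"ry":0,"rz":0,"gripper":-1},{"tx":-0.1,"ty":-0.004,"tz":-0.007,"rx":0,"ry":0,"rz":0,"gripper":-1},{"tx":-0.1,"ty":-0.004,"tz":-0.007,"rx":0,"ry":0,"rz":0,"gripper":-1},{"tx":-0.1,"ty":-0.004,"tz":-0.007,"rx":0,"ry":0,"rz":0,"gripper":-1},{"tx":-0.1,"ty":-0.004,"tz":-0.007,"rx":0,"ry":0,"rz":0,"gripper":-1},{"tx":-0.1,"ty":-0.004,"tz":-0.007,"rx":0,"ry":0,"rz":0,"gripper":-1},{"tx":-0.1,"ty":-0.004,"tz":-0.007,"rx":0,"ry":0,"rz":0,"gripper":-1},{"tx":0,"ty":0,"tz":0,"rx":0,"ry":0,"rz":0,"gripper":-1},{"tx":0,"ty":0,"tz":0,"rx":0,"ry":0,"rz":0,"gripper":-1}])

```text
time_s: 3.92
ee_pos: [560.9, -331.6, 399.6]
ee_rot: [180.0, -0.0, 95.0]
force: [-1.0, 1.0, -0.8]
gripper_width: 90.8
gripper_force: 0.0
```

```bash
python3 -c "
from h import *
grab('wrist','w3')
g=load('w3');print([proj(g,p) for p in [(482,-182,200),(645,-158,180),(508,-363,55)]])"
```

```text
[array([199.2,  45.8]), array([329.3,  41.6]), array([223.5, 170.6])]
```

View pics/w3.png

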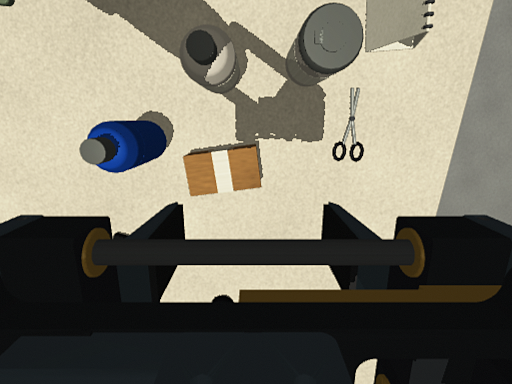

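```bash
python3 - <<'E'
from h import *
g=load('w3')
print('cap',onz(g,201,46.5,200),'lid',onz(g,332.5,38,180))
for p in [(183,157),(258,147),(262,187),(190,196)]: print(onz(g,*p,55))
hsv=cv2.cvtColor(g['frame'],cv2.COLOR_RGB2HSV)
m=cv2.inRange(hsv,(8,90,90),(25,255,255));m[200:]=0
m=cv2.morphologyEx(m,cv2.MORPH_CLOSE,np.ones((25,25)))
r=cv2.minAreaRect(max(cv2.findContours(m,0,1)[0],key=cv2.contourArea));print(r,[onz(g,*q,55) for q in cv2.boxPoints(r)],onz(g,*r[0],55))
v=hsv[...,2]
for n,(x,y) in dict(lid=(332,38),cap=(201,46)).items():
  k=((v>25)&(v<115)).astype(np.uint8); w=45 if n=='lid' else 20
  M=np.zeros_like(k);cv2.circle(M,(x,y),w,1,-1);k&=M
  print(n,k.sum(),hsv[y,x],hsv[y-25 if n=='lid' else y,x])
  k=cv2.morphologyEx(k,cv2.MORPH_OPEN,np.ones((9,9)));c=max(cv2.findContours(k,0,1)[0],key=cv2.contourArea);print(cv2.minEnclosingCircle(c))
E
```

```text
cap [ 484.2 -182.6  200. ] lid [ 648.5 -153.5  180. ]
[ 430.5 -343.8   55. ]
[ 569.3 -312.8   55. ]
[ 584.1 -388.6   55. ]
[ 446. -419.   55.]
((221.80001831054688, 170.40000915527344), (42.66794967651367, 74.17276763916016), 82.87498474121094) [array([ 429.1, -338. ,   55. ]), array([ 565.1, -308.8,   55. ]), array([ 582.6, -388.7,   55. ]), array([ 441.4, -419.7,   55. ])] [ 504.7 -363.    55. ]
lid 3889 [ 37  21 107] [ 35  26 106]
((327.28851318359375, 41.080684661865234), 39.89251708984375)
cap 1222 [40 16 47] [40 16 47]
((201.0, 46.0), 20.000099182128906)
```

```bash
python3 -c "
from h import *
togo((659,-245,300),97.2,35);togo((659,-245,28),97.2,35)
r=rot(97.2,35);print((r.inv().apply([[0,0,-1],[-.125,.992,0]])))
r=rot(89.2,35);print((r.inv().apply([[0,0,-1],[.014,1,0]])))"
```

```text
turn [ 0.023  1.166 -0.069] shift(new axes) [0.0055 0.2162 0.2477] shift(now axes) [0.1545 0.2105 0.1999] dist 164.0 pos [ 560.9 -331.3  399.9] [180.   -0.   95.1] t 3.98 F [-0.   0.2 -1.4]
turn [ 0.023  1.166 -0.069] shift(new axes) [-0.3065  0.2162  0.6933] shift(now axes) [0.1542 0.2102 0.7439] dist 394.0 pos [ 560.9 -331.3  399.9] [180.   -0.   95.1] t 3.98 F [-0.   0.2 -1.4]
[[-5.73576436e-01 -1.11022302e-16  8.19152044e-01]
 [ 8.19024615e-01  3.16230031e-04  5.73487210e-01]]
[[-5.73576436e-01 -1.11022302e-16  8.19152044e-01]
 [ 8.19232317e-01  3.64549970e-05  5.73632644e-01]]
```

send_rows(motion=[{"tx":0,"ty":0,"tz":0,"rx":0.006,"ry":0.292,"rz":-0.017,"gripper":-0.143},{"tx":0,"ty":0,"tz":0,"rx":0.006,"ry":0.292,"rz":-0.017,"gripper":-0.143},{"tx":0,"ty":0,"tz":0,"rx":0.006,"ry":0.292,"rz":-0.017,"gripper":-0.143},{"tx":0,"ty":0,"tz":0,"rx":0.006,"ry":0.292,"rz":-0.017,"gripper":-0.143},{"tx":0.0014,"ty":0.054,"tz":0.062,"rx":0,"ry":0,"rz":0,"gripper":-0.143},{"tx":0.0014,"ty":0.054,"tz":0.062,"rx":0,"ry":0,"rz":0,"gripper":-0.143},{"tx":0.0014,"ty":0.054,"tz":0.062,"rx":0,"ry":0,"rz":0,"gripper":-0.143},{"tx":0.0014,"ty":0.054,"tz":0.062,"rx":0,"ry":0,"rz":0,"gripper":-0.143},{"tx":0,"ty":0,"tz":0,"rx":0,"ry":0,"rz":0,"gripper":-0.143},{"tx":0,"ty":0,"tz":0,"rx":0,"ry":0,"rz":0,"gripper":-0.143}])

```text
time_s: 5.22
ee_pos: [658.6, -246.1, 300.6]
ee_rot: [-180.0, -35.0, 97.1]
force: [-0.6, -0.7, 0.0]
gripper_width: 52.1
gripper_force: 0.0
```

```bash
python3 -c "
from h import *
togo((659,-245,28),97.2,35);print(env.state()['gripper_width'],env.state()['qpos'].round())"
```

```text
turn [-0.     0.    -0.002] shift(new axes) [-0.3111  0.0011  0.4478] shift(now axes) [-0.3111  0.0014  0.4478] dist 273.0 pos [ 658.6 -246.1  300.6] [-180.   -35.    97.1] t 5.22 F [-0.6 -0.7  0. ]
52.11049855504239 [-33.  42.  46.  28. 114. -34.]
```

send_rows(motion=[{"tx":-0.052,"ty":0,"tz":0.0747,"rx":0,"ry":0,"rz":0,"gripper":-0.143},{"tx":-0.052,"ty":0,"tz":0.0747,"rx":0,"ry":0,"rz":0,"gripper":-0.143},{"tx":-0.052,"ty":0,"tz":0.0747,"rx":0,"ry":0,"rz":0,"gripper":-0.143},{"tx":-0.052,"ty":0,"tz":0.0747,"rx":0,"ry":0,"rz":0,"gripper":-0.143},{"tx":-0.052,"ty":0,"tz":0.0747,"rx":0,"ry":0,"rz":0,"gripper":-0.143},{"tx":-0.051,"ty":0,"tz":0.0745,"rx":0,"ry":0,"rz":0,"gripper":-0.143},{"tx":0,"ty":0,"tz":0,"rx":0,"ry":0,"rz":0,"gripper":-0.143}])

```text
time_s: 6.1
ee_pos: [656.2, -245.7, 24.6]
ee_rot: [-179.6, -35.3, 96.8]
force: [0.2, 0.1, 0.8]
gripper_width: 51.8
gripper_force: 0.0
```

```bash
python3 -c "
from h import *
togo((659,-201,28),97.2,35);grab('scene','s1')"
```

```text
turn [-0.006 -0.008 -0.012] shift(new axes) [0.076  0.0167 0.0449] shift(now axes) [0.0759 0.0164 0.0452] dist 45.0 pos [ 656.2 -245.7   24.6] [-179.6  -35.3   96.8] t 6.1 F [0.2 0.1 0.8]
```

View pics/s1.png

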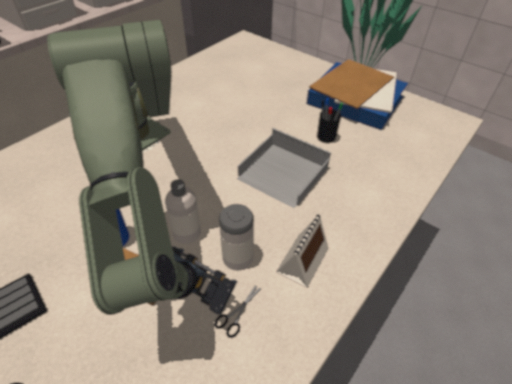

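Gripper (215,290) is behind the canister (237,237), clear of the scissors. Start the slow push.

send_rows(motion=[{"tx":0.0165,"ty":0.004,"tz":0.0043,"rx":0,"ry":0,"rz":0,"gripper":-0.143},{"tx":0.0131,"ty":0,"tz":0.0092,"rx":0,"ry":0,"rz":0,"gripper":-0.143},{"tx":0.0131,"ty":0,"tz":0.0092,"rx":0,"ry":0,"rz":0,"gripper":-0.143},{"tx":0.0131,"ty":0,"tz":0.0092,"rx":0,"ry":0,"rz":0,"gripper":-0.143},{"tx":0.0065,"ty":0,"tz":0.0046,"rx":0,"ry":0,"rz":0,"gripper":-0.143},{"tx":0.0065,"ty":0,"tz":0.0046,"rx":0,"ry":0,"rz":0,"gripper":-0.143},{"tx":0.0065,"ty":0,"tz":0.0046,"rx":0,"ry":0,"rz":0,"gripper":-0.143},{"tx":0.0065,"ty":0,"tz":0.0046,"rx":0,"ry":0,"rz":0,"gripper":-0.143},{"tx":0.0065,"ty":0,"tz":0.0046,"rx":0,"ry":0,"rz":0,"gripper":-0.143},{"tx":0.0065,"ty":0,"tz":0.0046,"rx":0,"ry":0,"rz":0,"gripper":-0.143},{"tx":0.0065,"ty":0,"tz":0.0046,"rx":0,"ry":0,"rz":0,"gripper":-0.143},{"tx":0.0065,"ty":0,"tz":0.0046,"rx":0,"ry":0,"rz":0,"gripper":-0.143}])

```text
time_s: 7.65
ee_pos: [652.3, -182.1, 29.5]
ee_rot: [-179.9, -35.0, 97.0]
force: [0.9, -2.3, 0.1]
gripper_width: 52.0
gripper_force: 1.1
```

```bash
python3 - <<'E'
from h import *
g=grab('scene','s2');togo((602,209,28),97.2,35)
# track dark lid in scene view by difference; expected lid pixel for centre = TCP+46 ahead
s=env.state();d=np.array([-.125,.992,0]);P=s['ee_pos']+46*d;P[2]=180;print('expected centre',P,proj(load('s2'),P))
def lid(f):
    h=cv2.cvtColor(load(f)['frame'],cv2.COLOR_RGB2HSV); return h
a=load('scene0')['frame'].astype(int);b=load('s2')['frame'].astype(int)
# lid match by template
t=load('s1')['frame'][203:235,217:258]
r=cv2.matchTemplate(load('s2')['frame'],t,cv2.TM_CCOEFF_NORMED);print(cv2.minMaxLoc(r),'was 217,203')
E
```

```text
turn [ 0.    -0.002 -0.005] shift(new axes) [ 0.643  -0.0017  0.4542] shift(now axes) [ 0.6424 -0.0033  0.455 ] dist 394.0 pos [ 652.2 -181.4   29.6] [-179.9  -35.1   97. ] t 7.7 F [ 0.3 -0.2 -0.4]
expected centre [ 646.40398308 -135.780945    180.        ] [239.4 210.8]
(-0.7840903401374817, 0.9315564632415771, (282, 101), (220, 199)) was 217,203
```

send_rows(motion=[{"tx":0.0131,"ty":0,"tz":0.0092,"rx":0,"ry":0,"rz":0,"gripper":-0.143},{"tx":0.0205,"ty":0,"tz":0.0144,"rx":0,"ry":0,"rz":0,"gripper":-0.143},{"tx":0.0205,"ty":0,"tz":0.0144,"rx":0,"ry":0,"rz":0,"gripper":-0.143},{"tx":0.0205,"ty":0,"tz":0.0144,"rx":0,"ry":0,"rz":0,"gripper":-0.143},{"tx":0.0205,"ty":0,"tz":0.0144,"rx":0,"ry":0,"rz":0,"gripper":-0.143},{"tx":0.0205,"ty":0,"tz":0.0144,"rx":0,"ry":0,"rz":0,"gripper":-0.143},{"tx":0.0205,"ty":0,"tz":0.0144,"rx":0,"ry":0,"rz":0,"gripper":-0.143},{"tx":0.0205,"ty":0,"tz":0.0144,"rx":0,"ry":0,"rz":0,"gripper":-0.143},{"tx":0.0205,"ty":0,"tz":0.0144,"rx":0,"ry":0,"rz":0,"gripper":-0.143},{"tx":0.0205,"ty":0,"tz":0.0144,"rx":0,"ry":0,"rz":0,"gripper":-0.143},{"tx":0.0205,"ty":0,"tz":0.0144,"rx":0,"ry":0,"rz":0,"gripper":-0.143},{"tx":0.0131,"ty":0,"tz":0.0092,"rx":0,"ry":0,"rz":0,"gripper":-0.143}])

```text
time_s: 9.2
ee_pos: [634.7, -41.0, 29.5]
ee_rot: [-179.9, -35.1, 97.0]
force: [0.5, -3.5, -0.6]
gripper_width: 51.9
gripper_force: 1.1
```

```bash
cat >> h.py <<'E'
def chk(name,R0,H,dist,yaw,tgt):
    "template-track the top of a tall thing: compare expected pixel with a measured one"
    g=grab('scene',name);g=load(name);s=env.state();a=np.radians(yaw)
    P=s['ee_pos']+dist*np.array([np.cos(a),np.sin(a),0]);P[2]=H
    box=R0; a0=load('scene0')['frame']; t=a0[box[1]:box[3],box[0]:box[2]]
    r=cv2.matchTemplate(g['frame'],t,cv2.TM_CCOEFF_NORMED);_,m,_,l=cv2.minMaxLoc(r)
    c=(l[0]+(box[2]-box[0]-1)/2,l[1]+(box[3]-box[1]-1)/2)
    print('score',round(m,2),'top at',onz(g,*c,H),'expected',P.round(1)); togo(tgt,yaw,35)
E
python3 -c "
from h import *
chk('s3',(217,203,258,221+10),170,46,97.2,(602,209,29))
print(onz(load('scene0'),237,216.5,170))"
```

```text
score 0.86 top at [629.7   5.8 170. ] expected [628.7   5.5 170. ]
turn [-0.001 -0.004 -0.004] shift(new axes) [ 0.4108 -0.002   0.2892] shift(now axes) [ 0.4102 -0.0027  0.2901] dist 251.0 pos [634.5 -40.1  29.6] [-179.9  -35.1   97. ] t 9.25 F [ 0.7 -0.8 -0.9]
[ 648.  -146.8  170. ]
```

send_rows(motion=[{"tx":0.0131,"ty":0,"tz":0.0092,"rx":0,"ry":0,"rz":0,"gripper":-0.143},{"tx":0.0131,"ty":0,"tz":0.0092,"rx":0,"ry":0,"rz":0,"gripper":-0.143},{"tx":0.0131,"ty":0,"tz":0.0092,"rx":0,"ry":0,"rz":0,"gripper":-0.143},{"tx":0.0082,"ty":0,"tz":0.0058,"rx":0,"ry":0,"rz":0,"gripper":-0.143},{"tx":0.0082,"ty":0,"tz":0.0058,"rx":0,"ry":0,"rz":0,"gripper":-0.143},{"tx":0.0082,"ty":0,"tz":0.0058,"rx":0,"ry":0,"rz":0,"gripper":-0.143},{"tx":0.0082,"ty":0,"tz":0.0058,"rx":0,"ry":0,"rz":0,"gripper":-0.143},{"tx":0.0082,"ty":0,"tz":0.0058,"rx":0,"ry":0,"rz":0,"gripper":-0.143},{"tx":0.0082,"ty":0,"tz":0.0058,"rx":0,"ry":0,"rz":0,"gripper":-0.143},{"tx":0.0082,"ty":0,"tz":0.0058,"rx":0,"ry":0,"rz":0,"gripper":-0.143},{"tx":0.0082,"ty":0,"tz":0.0058,"rx":0,"ry":0,"rz":0,"gripper":-0.143},{"tx":0.0082,"ty":0,"tz":0.0058,"rx":0,"ry":0,"rz":0,"gripper":-0.143}])

```text
time_s: 10.75
ee_pos: [626.4, 27.1, 29.3]
ee_rot: [-179.9, -35.1, 97.0]
force: [0.7, -3.4, 1.3]
gripper_width: 52.3
gripper_force: 1.5
```

send_rows(motion=[{"tx":0.0082,"ty":0,"tz":0.0058,"rx":0,"ry":0,"rz":0,"gripper":-0.143},{"tx":0.0082,"ty":0,"tz":0.0058,"rx":0,"ry":0,"rz":0,"gripper":-0.143},{"tx":0.0082,"ty":0,"tz":0.0058,"rx":0,"ry":0,"rz":0,"gripper":-0.143},{"tx":0.0082,"ty":0,"tz":0.0058,"rx":0,"ry":0,"rz":0,"gripper":-0.143},{"tx":0.0082,"ty":0,"tz":0.0058,"rx":0,"ry":0,"rz":0,"gripper":-0.143},{"tx":0.0082,"ty":0,"tz":0.0058,"rx":0,"ry":0,"rz":0,"gripper":-0.143},{"tx":0.0082,"ty":0,"tz":0.0058,"rx":0,"ry":0,"rz":0,"gripper":-0.143},{"tx":0.0082,"ty":0,"tz":0.0058,"rx":0,"ry":0,"rz":0,"gripper":-0.143},{"tx":0.0082,"ty":0,"tz":0.0058,"rx":0,"ry":0,"rz":0,"gripper":-0.143},{"tx":0.0082,"ty":0,"tz":0.0058,"rx":0,"ry":0,"rz":0,"gripper":-0.143}])

```text
time_s: 12.0
ee_pos: [620.3, 76.9, 29.1]
ee_rot: [-179.9, -35.1, 97.0]
force: [0.7, -4.4, 3.6]
gripper_width: 51.9
gripper_force: 2.6
```

```bash
python3 -c "
from h import *
chk('s4',(217,203,258,221+10),170,46,97.2,(602,209,30))"
```

```text
score 0.82 top at [ 372.3 -327.3  170. ] expected [614.3 123.2 170. ]
turn [ 0.    -0.003 -0.005] shift(new axes) [ 0.2182 -0.0029  0.1508] shift(now axes) [ 0.218  -0.0035  0.1512] dist 133.0 pos [620.1  77.6  29.2] [-179.9  -35.1   97. ] t 12.05 F [ 1.  -1.8  2.8]
```

```bash
python3 - <<'E'
import re
s=open('h.py').read()
s=s.replace("_,m,_,l=cv2.minMaxLoc(r)","e=proj(g,P)-[(box[2]-box[0])/2,(box[3]-box[1])/2];yy,xx=np.indices(r.shape);r[(abs(xx-e[0])>15)|(abs(yy-e[1])>15)]=-1;_,m,_,l=cv2.minMaxLoc(r)")
s=s.replace("a0=load('scene0')['frame']","a0=load(T0)['frame']").replace("def chk(name,R0,H,dist,yaw,tgt):","def chk(name,R0,H,dist,yaw,tgt,T0='scene0'):")
open('h.py','w').write(s)
E
python3 -c "
from h import *
chk('s4',(217,203,258,221+10),170,46,97.2,(602,209,30))"
```

```text
score 0.62 top at [566.1 140.4 170. ] expected [614.3 123.1 170. ]
turn [-0.    -0.003 -0.005] shift(new axes) [ 0.2186 -0.0028  0.1509] shift(now axes) [ 0.2183 -0.0034  0.1513] dist 133.0 pos [620.1  77.4  29.1] [-179.9  -35.1   97. ] t 12.1 F [ 0.7 -1.4  1.2]
```

```bash
cat >> h.py <<'E'
def chk2(name,cams,pos,H,rad,band=30):
    "fraction/centroid of dark pixels (lid/cap) near the expected top, per camera"
    for c in cams:
        grab(c,name+c[1]);g=load(name+c[1]);P=np.r_[pos[:2],H];e=proj(g,P);f=g['frame'].mean(2)
        t=f[int(e[1])-band:int(e[1])+band:6,int(e[0])-band:int(e[0])+band:5].astype(int);print(c,e);print(t)
E
python3 -c "
from h import *
chk2('s5',['side','scene'],(614,123),178,0)"
```

```text
side [260.5 137.2]
[[ 26  28  34  35  38  11  52  48  22  31  17  27]
 [ 30  29  28  31   2  42  53  53  21  23  17  20]
 [ 70   9  38  78  72  62  59 142 145  43  20  24]
 [ 23  23  25  19  62  41  63 143 146 141 152  19]
 [ 91  26  24  17  24  25  52  18 132 143 148 144]
 [141  88  20  26  21  27  26  24  60  49 148 150]
 [ 41  51  53  50  23  23  26  25  29  24  48  63]
 [ 47  47  47  48  50  28  24  25  25  19  22  51]
 [ 79 110 108 103  68  72  74  25  23  27  23  22]
 [103 104 104 109  76  89  67  15   6  20  28   3]]
scene [291.2 151.4]
[[180 181 182 182 184 186 187 188 188 187 183 182]
 [184 183 176 180 187 188 186 189 188 187 186 173]
 [187 185 153  75  90 157 183 186 187 187 188 149]
 [165 147  68  79  77  76  70 100 164 186 189 177]
 [ 72  64  96  99  91  96  95  95  83  75 117 175]
 [ 95  58 142 115  95  93  96  96  97  76  78  78]
 [ 79  73 119  95  80  93  92  95  87  76  77  79]
 [ 81  78  48 103  75  62  63  57  63 139 142 108]
 [ 67  60  62  97 100  99  95  91  87 141 144 142]
 [ 53  54  45  88 110 101  99  93  94 142 144 101]]
```

send_rows(motion=[{"tx":0.0082,"ty":0,"tz":0.0058,"rx":0,"ry":0,"rz":0,"gripper":-0.143},{"tx":0.0082,"ty":0,"tz":0.0058,"rx":0,"ry":0,"rz":0,"gripper":-0.143},{"tx":0.0082,"ty":0,"tz":0.0058,"rx":0,"ry":0,"rz":0,"gripper":-0.143},{"tx":0.0082,"ty":0,"tz":0.0058,"rx":0,"ry":0,"rz":0,"gripper":-0.143},{"tx":0.0082,"ty":0,"tz":0.0058,"rx":0,"ry":0,"rz":0,"gripper":-0.143},{"tx":0.0082,"ty":0,"tz":0.0058,"rx":0,"ry":0,"rz":0,"gripper":-0.143},{"tx":0.0082,"ty":0,"tz":0.0058,"rx":0,"ry":0,"rz":0,"gripper":-0.143},{"tx":0.0082,"ty":0,"tz":0.0058,"rx":0,"ry":0,"rz":0,"gripper":-0.143},{"tx":0.0082,"ty":0,"tz":0.0058,"rx":0,"ry":0,"rz":0,"gripper":-0.143},{"tx":0.0082,"ty":0,"tz":0.0058,"rx":0,"ry":0,"rz":0,"gripper":-0.143},{"tx":0.0082,"ty":0,"tz":0.0058,"rx":0,"ry":0,"rz":0,"gripper":-0.143},{"tx":0.0082,"ty":0,"tz":0.0058,"rx":0,"ry":0,"rz":0,"gripper":-0.143}])

```text
time_s: 13.7
ee_pos: [612.9, 136.7, 28.8]
ee_rot: [-179.9, -35.0, 97.0]
force: [0.2, -3.3, 2.3]
gripper_width: 52.2
gripper_force: 1.8
```

send_rows(motion=[{"tx":0.0082,"ty":0,"tz":0.0058,"rx":0,"ry":0,"rz":0,"gripper":-0.143},{"tx":0.0082,"ty":0,"tz":0.0058,"rx":0,"ry":0,"rz":0,"gripper":-0.143},{"tx":0.0082,"ty":0,"tz":0.0058,"rx":0,"ry":0,"rz":0,"gripper":-0.143},{"tx":0.0082,"ty":0,"tz":0.0058,"rx":0,"ry":0,"rz":0,"gripper":-0.143},{"tx":0.0082,"ty":0,"tz":0.0058,"rx":0,"ry":0,"rz":0,"gripper":-0.143},{"tx":0.0082,"ty":0,"tz":0.0058,"rx":0,"ry":0,"rz":0,"gripper":-0.143},{"tx":0.0082,"ty":0,"tz":0.0058,"rx":0,"ry":0,"rz":0,"gripper":-0.143},{"tx":0.005,"ty":0,"tz":0.0035,"rx":0,"ry":0,"rz":0,"gripper":-0.143},{"tx":0.005,"ty":0,"tz":0.0035,"rx":0,"ry":0,"rz":0,"gripper":-0.143},{"tx":0.0033,"ty":0,"tz":0.0023,"rx":0,"ry":0,"rz":0,"gripper":-0.143},{"tx":0.0033,"ty":0,"tz":0.0023,"rx":0,"ry":0,"rz":0,"gripper":-0.143}])

```text
time_s: 15.08
ee_pos: [607.3, 181.4, 28.7]
ee_rot: [-179.9, -35.0, 97.0]
force: [1.1, -3.3, 2.6]
gripper_width: 52.1
gripper_force: 2.0
```

```bash
python3 -c "
from h import *
togo((602,209,30),97.2,35)"
```

```text
turn [ 0.001 -0.002 -0.005] shift(new axes) [ 0.0475 -0.0036  0.0301] shift(now axes) [ 0.0474 -0.0037  0.0302] dist 28.0 pos [607.3 181.4  28.7] [-179.9  -35.    97. ] t 15.07 F [ 1.1 -3.3  2.6]
```

send_rows(motion=[{"tx":0.0033,"ty":0,"tz":0.0023,"rx":0,"ry":0,"rz":0,"gripper":-0.143},{"tx":0.0033,"ty":0,"tz":0.0023,"rx":0,"ry":0,"rz":0,"gripper":-0.143},{"tx":0.0033,"ty":0,"tz":0.0023,"rx":0,"ry":0,"rz":0,"gripper":-0.143},{"tx":0.0033,"ty":0,"tz":0.0023,"rx":0,"ry":0,"rz":0,"gripper":-0.143},{"tx":0.0033,"ty":0,"tz":0.0023,"rx":0,"ry":0,"rz":0,"gripper":-0.143},{"tx":0.0033,"ty":0,"tz":0.0023,"rx":0,"ry":0,"rz":0,"gripper":-0.143},{"tx":0.0033,"ty":0,"tz":0.0023,"rx":0,"ry":0,"rz":0,"gripper":-0.143},{"tx":0.0033,"ty":0,"tz":0.0023,"rx":0,"ry":0,"rz":0,"gripper":-0.143},{"tx":0.0033,"ty":0,"tz":0.0023,"rx":0,"ry":0,"rz":0,"gripper":-0.143}])

```text
time_s: 16.2
ee_pos: [605.0, 199.4, 28.7]
ee_rot: [-179.9, -35.0, 97.0]
force: [0.7, -4.1, 2.2]
gripper_width: 51.9
gripper_force: 2.0
```

send_rows(motion=[{"tx":0.002,"ty":0,"tz":0.0014,"rx":0,"ry":0,"rz":0,"gripper":-0.143},{"tx":0.002,"ty":0,"tz":0.0014,"rx":0,"ry":0,"rz":0,"gripper":-0.143},{"tx":0.002,"ty":0,"tz":0.0014,"rx":0,"ry":0,"rz":0,"gripper":-0.143}])

```text
time_s: 16.58
ee_pos: [604.6, 203.0, 28.8]
ee_rot: [-179.9, -35.1, 97.0]
force: [0.6, -3.8, 2.7]
gripper_width: 52.2
gripper_force: 2.0
```

send_rows(motion=[{"tx":0.002,"ty":0,"tz":0.0014,"rx":0,"ry":0,"rz":0,"gripper":-0.143},{"tx":0.002,"ty":0,"tz":0.0014,"rx":0,"ry":0,"rz":0,"gripper":-0.143},{"tx":0.002,"ty":0,"tz":0.0014,"rx":0,"ry":0,"rz":0,"gripper":-0.143}])

```text
time_s: 16.95
ee_pos: [604.2, 206.6, 28.8]
ee_rot: [-179.9, -35.1, 97.0]
force: [1.2, -3.3, 1.7]
gripper_width: 52.2
gripper_force: 2.0
```

send_rows(motion=[{"tx":0.0016,"ty":0,"tz":0.0011,"rx":0,"ry":0,"rz":0,"gripper":-0.143},{"tx":0.0016,"ty":0,"tz":0.0011,"rx":0,"ry":0,"rz":0,"gripper":-0.143},{"tx":0.0016,"ty":0,"tz":0.0011,"rx":0,"ry":0,"rz":0,"gripper":-0.143}])

```text
time_s: 17.32
ee_pos: [603.8, 209.5, 28.8]
ee_rot: [-179.9, -35.0, 97.0]
force: [-0.2, -2.3, 2.6]
gripper_width: 52.4
gripper_force: 1.9
```

```bash
python3 - <<'E'
from h import *
togo((602,209,30),97.2,35)
chk2('s6',['scene'],(598,256),180,0)
E
```

```text
turn [ 0.001 -0.002 -0.005] shift(new axes) [ 0.001  -0.0037 -0.0023] shift(now axes) [ 0.001  -0.0037 -0.0023] dist 2.0 pos [603.8 209.5  28.8] [-179.9  -35.    97. ] t 17.32 F [-0.2 -2.3  2.6]
scene [312.5 126.5]
[[177 178 177 179 178 113  44  43  44  49  86 103]
 [115 180 176 176 179  81  44  43  30  47  39  93]
 [ 74 152 179 177 178 178 174 142  59  53  51  39]
 [ 88  79 158 179 179 178 177 173  41  46  24  46]
 [ 95  80  88 179 175 128 121 135  19  36  24  25]
 [102  93  78  87  92  92  92  92  92  18  16  48]
 [ 90  80  86  54  70  91  92  92  82  21  17 108]
 [ 75  66  55  62  52  58  58  56  64  21  19  86]
 [ 55  53  52  58  96  96  94  87 104 161 175 181]
 [ 50  57  49  38  99 105 100  94  92 158 179 180]]
```

send_rows(motion=[{"tx":0.0016,"ty":0,"tz":0.0011,"rx":0,"ry":0,"rz":0,"gripper":-0.143},{"tx":0.0016,"ty":0,"tz":0.0011,"rx":0,"ry":0,"rz":0,"gripper":-0.143},{"tx":0.0016,"ty":0,"tz":0.0011,"rx":0,"ry":0,"rz":0,"gripper":-0.143}])

```text
time_s: 17.75
ee_pos: [603.4, 212.4, 28.8]
ee_rot: [-179.9, -35.1, 97.0]
force: [-0.0, -3.6, 1.4]
gripper_width: 52.1
gripper_force: 1.9
```

send_rows(motion=[{"tx":0.0016,"ty":0,"tz":0.0011,"rx":0,"ry":0,"rz":0,"gripper":-0.143},{"tx":0.0016,"ty":0,"tz":0.0011,"rx":0,"ry":0,"rz":0,"gripper":-0.143}])

```text
time_s: 18.0
ee_pos: [603.2, 214.2, 28.8]
ee_rot: [-179.9, -35.0, 97.0]
force: [0.9, -4.2, 2.5]
gripper_width: 52.1
gripper_force: 2.5
```

send_rows(motion=[{"tx":0.0016,"ty":0,"tz":0.0011,"rx":0,"ry":0,"rz":0,"gripper":-0.143},{"tx":0.0016,"ty":0,"tz":0.0011,"rx":0,"ry":0,"rz":0,"gripper":-0.143}])

```text
time_s: 18.25
ee_pos: [603.3, 215.0, 28.7]
ee_rot: [-180.0, -34.9, 97.1]
force: [0.9, -11.1, 5.2]
gripper_width: 52.2
gripper_force: 4.8
```

```bash
python3 - <<'E'
from h import *
grab('scene','s7');g=load('s7');f=g['frame'].mean(2).astype(int)
for z in (0,90,180): print(z,proj(g,(597,261,z)), [proj(g,(597+dx,261,z)) for dx in (-42,42)])
for v in (110,130,140,155,165): print(v,f[v,280:350:3])
E
```

```text
0 [306.5 168.9] [array([296.3, 163.5]), array([317. , 174.5])]
90 [309.6 148.5] [array([298.8, 143. ]), array([320.8, 154. ])]
180 [313.1 125.6] [array([301.7, 120.3]), array([325. , 131.2])]
110 [141  82  72 109 170 177 178 175 177 179 179 176 177 170  76  46  41  39
  23  42  43  38  36  37]
130 [ 96  91  86  79  75  69  56  65  87  91  91  86  87  93  90  63  23  15
  20  95 178 181 179 180]
140 [ 70  66  60  53  50  51  75  93  95  90  85  84  85  82  82  47  19  21
  58 103 168 179 178 178]
155 [ 49  50  49  51  48  53  42  30  74  97  71  86  93  91  77  70  78 159
 177 179 180 177 177 176]
165 [ 29  29  16  18  19  33  43  88  81  51  42  45  55  55  70  53 129 175
 177 179 178 178 180 176]
```

Back wall felt gently (11 N). Back off, rise, and go behind the bottle. I'll keep yaw 97, which leaves more room to the blue bottle.

send_rows(motion=[{"tx":-0.02,"ty":0,"tz":-0.014,"rx":0,"ry":0,"rz":0,"gripper":-0.143},{"tx":-0.04,"ty":0,"tz":-0.028,"rx":0,"ry":0,"rz":0,"gripper":-0.143},{"tx":-0.04,"ty":0,"tz":-0.028,"rx":0,"ry":0,"rz":0,"gripper":-0.143},{"tx":0.05,"ty":0,"tz":-0.0715,"rx":0,"ry":0,"rz":0,"gripper":-0.143},{"tx":0.062,"ty":0,"tz":-0.0885,"rx":0,"ry":0,"rz":0,"gripper":-0.143},{"tx":0.062,"ty":0,"tz":-0.0885,"rx":0,"ry":0,"rz":0,"gripper":-0.143},{"tx":0.062,"ty":0,"tz":-0.0885,"rx":0,"ry":0,"rz":0,"gripper":-0.143},{"tx":0.062,"ty":0,"tz":-0.0885,"rx":0,"ry":0,"rz":0,"gripper":-0.143},{"tx":0.01,"ty":0,"tz":-0.0143,"rx":0,"ry":0,"rz":0,"gripper":-0.143},{"tx":0,"ty":0,"tz":0,"rx":0,"ry":0,"rz":0,"gripper":-0.143}])

```text
time_s: 19.55
ee_pos: [610.4, 155.5, 296.9]
ee_rot: [-179.9, -35.1, 97.0]
force: [-0.1, 0.1, -0.7]
gripper_width: 52.3
gripper_force: 0.0
```

```bash
python3 - <<'E'
from h import *
togo((492,-246,300),97.2,35)
g=grab('wrist','w4');g=load('w4')
for z,r in ((180,42),): print(proj(g,(597,260,z)),[proj(g,(597+dx,260+dy,z)) for dx,dy in ((-r,0),(r,0),(0,-r),(0,r))])
f=g['frame'].mean(2).astype(int);print(f[0:200:10,180:420:12])
E
```

```text
turn [-0.001 -0.002 -0.005] shift(new axes) [-0.6247 -0.3356 -0.4449] shift(now axes) [-0.6252 -0.3341 -0.4454] dist 419.0 pos [610.4 155.5 296.9] [-179.9  -35.1   97. ] t 19.55 F [-0.1  0.1 -0.7]
[252.3 161.9] [array([217.8, 158.1]), array([287.3, 165.8]), array([247.8, 194.7]), array([256.5, 132. ])]
[[115 118 111 118 114 116 115 110 115 229 228 228 209 207 214 216 217 214
  206 211]
 [113 116 106 113 108 120 114 118 112 227 228 224 211 207 204 211 210 208
  206 210]
 [119 125 120 115 114 118 116 117 226 226 227 235 128 205 208 203 207 210
  212 207]
 [ 33  38  41  99 117 118 111 112  82  82  72  73 218 210 206 209 209 215
  208 210]
 [ 27  30  27  28  97  23  27  25  30  29  31  30 207 213 215 216 222 212
  213 208]
 [ 31  32  31  30  22  28  28  27  32  30  30  31 210 212 215 217 219 213
  213 213]
 [208 208 216 208  41  90  91  88 215 205 185 214 213 206 215 212 216 215
  208 214]
 [211 208 212 210  47   9   6 203 211 211 212 207 214 208 207 211 218 215
  215 214]
 [210 213 211 208  40   7  51   0 214 217 210 206 202 205 205 210 212 210
  217 208]
 [215 214 209 214  20   7  49  
[... 204 characters left out ...]
 217 213
  212 208]
 [217 221 214 217 133   6   6 113 215 215 212 211 207 212 213 211 213 210
  215 215]
 [214 210 223 217 222 129 180 215 212 209 212 212 215 211 208 212 219 216
  212 212]
 [213 213 215 208 216  88  99  96 211 212 208 210 213 210 208 210 214 210
  209 214]
 [212 216 209 214  98 100 100 100 101 208 213 209 208 214 207 214 220 212
  217 207]
 [211 210 212 213 101 137 101 100 100 222 208 215 203 204 213 213 213 207
  208 213]
 [ 71  61  56  53 102  97 102 103 102 126 209 215 210 214 218 212 214 209
  213 208]
 [ 63  65  66  69 105 104 104 103 102 102 213 211 210 206 212 210 215 214
  218 209]
 [168 168 170 169  50 101 105 107  48 138 212 207 202 214 218 215 216 215
  210 214]]
```

send_rows(motion=[{"tx":-0.078,"ty":-0.042,"tz":-0.0556,"rx":0,"ry":0,"rz":0,"gripper":-0.143},{"tx":-0.078,"ty":-0.042,"tz":-0.0556,"rx":0,"ry":0,"rz":0,"gripper":-0.143},{"tx":-0.078,"ty":-0.042,"tz":-0.0556,"rx":0,"ry":0,"rz":0,"gripper":-0.143},{"tx":-0.078,"ty":-0.042,"tz":-0.0556,"rx":0,"ry":0,"rz":0,"gripper":-0.143},{"tx":-0.078,"ty":-0.042,"tz":-0.0556,"rx":0,"ry":0,"rz":0,"gripper":-0.143},{"tx":-0.078,"ty":-0.042,"tz":-0.0556,"rx":0,"ry":0,"rz":0,"gripper":-0.143},{"tx":-0.078,"ty":-0.042,"tz":-0.0556,"rx":0,"ry":0,"rz":0,"gripper":-0.143},{"tx":-0.078,"ty":-0.042,"tz":-0.0556,"rx":0,"ry":0,"rz":0,"gripper":-0.143},{"tx":0,"ty":0,"tz":0,"rx":0,"ry":0,"rz":0,"gripper":-0.143},{"tx":0,"ty":0,"tz":0,"rx":0,"ry":0,"rz":0,"gripper":-0.143}])

```text
time_s: 20.85
ee_pos: [491.0, -244.9, 298.8]
ee_rot: [-179.8, -35.2, 96.9]
force: [-0.3, 0.2, -0.0]
gripper_width: 51.8
gripper_force: 0.0
```

```bash
python3 -c "
from h import *
togo((492,-246,28),97.2,35)"
```

```text
turn [-0.002 -0.008 -0.008] shift(new axes) [-0.3127  0.0017  0.4423] shift(now axes) [-0.3145  0.0035  0.4409] dist 271.0 pos [ 491.  -244.9  298.8] [-179.8  -35.2   96.9] t 20.85 F [-0.3  0.2 -0. ]
```

send_rows(motion=[{"tx":-0.052,"ty":0.0003,"tz":0.0735,"rx":0,"ry":0,"rz":0,"gripper":-0.143},{"tx":-0.052,"ty":0.0003,"tz":0.0735,"rx":0,"ry":0,"rz":0,"gripper":-0.143},{"tx":-0.052,"ty":0.0003,"tz":0.0735,"rx":0,"ry":0,"rz":0,"gripper":-0.143},{"tx":-0.052,"ty":0.0003,"tz":0.0735,"rx":0,"ry":0,"rz":0,"gripper":-0.143},{"tx":-0.052,"ty":0.0003,"tz":0.0735,"rx":0,"ry":0,"rz":0,"gripper":-0.143},{"tx":-0.052,"ty":0,"tz":0.0735,"rx":0,"ry":0,"rz":0,"gripper":-0.143},{"tx":0,"ty":0,"tz":0,"rx":0,"ry":0,"rz":0,"gripper":-0.143},{"tx":0,"ty":0,"tz":0,"rx":0,"ry":0,"rz":0,"gripper":-0.143}])

```text
time_s: 21.85
ee_pos: [492.6, -245.9, 31.6]
ee_rot: [180.0, -35.0, 97.1]
force: [0.2, -0.4, 0.3]
gripper_width: 52.2
gripper_force: 0.0
```

```bash
python3 -c "
from h import *
togo((491,208,28),97.2,35)"
```

```text
turn [ 0.001 -0.001 -0.002] shift(new axes) [0.734  0.1106 0.5226] shift(now axes) [0.7339 0.1094 0.5231] dist 454.0 pos [ 492.6 -245.9   31.6] [180.  -35.   97.1] t 21.85 F [ 0.2 -0.4  0.3]
```

send_rows(motion=[{"tx":0.0031,"ty":0.001,"tz":0.0095,"rx":0,"ry":0,"rz":0,"gripper":-0.143},{"tx":0.0065,"ty":0.001,"tz":0.0046,"rx":0,"ry":0,"rz":0,"gripper":-0.143},{"tx":0.0065,"ty":0.001,"tz":0.0046,"rx":0,"ry":0,"rz":0,"gripper":-0.143},{"tx":0.0065,"ty":0.001,"tz":0.0046,"rx":0,"ry":0,"rz":0,"gripper":-0.143},{"tx":0.0065,"ty":0.001,"tz":0.0046,"rx":0,"ry":0,"rz":0,"gripper":-0.143},{"tx":0.0065,"ty":0.001,"tz":0.0046,"rx":0,"ry":0,"rz":0,"gripper":-0.143},{"tx":0.0065,"ty":0.001,"tz":0.0046,"rx":0,"ry":0,"rz":0,"gripper":-0.143},{"tx":0.0098,"ty":0.0015,"tz":0.0068,"rx":0,"ry":0,"rz":0,"gripper":-0.143},{"tx":0.013,"ty":0.002,"tz":0.0091,"rx":0,"ry":0,"rz":0,"gripper":-0.143},{"tx":0.013,"ty":0.002,"tz":0.0091,"rx":0,"ry":0,"rz":0,"gripper":-0.143},{"tx":0.013,"ty":0.002,"tz":0.0091,"rx":0,"ry":0,"rz":0,"gripper":-0.143},{"tx":0.013,"ty":0.002,"tz":0.0091,"rx":0,"ry":0,"rz":0,"gripper":-0.143}])

```text
time_s: 23.35
ee_pos: [491.9, -179.7, 27.2]
ee_rot: [-179.9, -35.0, 97.0]
force: [-0.7, -3.8, 1.0]
gripper_width: 52.5
gripper_force: 1.5
```

```bash
python3 -c "
from h import *
chk('s8',(172,178,202,206),190,43.5,97.2,(493,211,28))
print(onz(load('scene0'),186.5,191.5,190))"
```

```text
score 0.72 top at [ 522.4 -119.7  190. ] expected [ 486.2 -135.4  190. ]
turn [-0.001 -0.005 -0.005] shift(new axes) [0.6336 0.1003 0.4421] shift(now axes) [0.6328 0.0988 0.4436] dist 390.0 pos [ 491.7 -178.5   27.4] [-179.9  -35.1   97. ] t 23.4 F [ 0.7 -0.8  0. ]
[ 511.6 -178.6  190. ]
```

```bash
python3 - <<'E'
from h import *
for n in('s8',):
  g=load(n);f=g['frame'].mean(2).astype(int);e=proj(g,(486,-135,200));print(e);u,v=map(int,e);print(f[v-12:v+40:4,u-30:u+30:3])
g=load('scene0');f=g['frame'].mean(2).astype(int);e=proj(g,(484,-183,200));print(e);u,v=map(int,e);print(f[v-12:v+40:4,u-30:u+30:3])
E
```

```text
[191.6 174.4]
[[184 181 181 148  89  91  91  89  91  91  89  89  89  95 160 184 183 182
  182 183]
 [184 182 182 180 119  91  91  91  92  89  92  89  92  92  96 171 181 184
  185 185]
 [183 183 182 182 173  96  90  90  91  93  90  91  93  90  92 113 180 184
  185 183]
 [183 182 181 182 184 148  90  92  94  94  94  95  90  91  89  87 144 186
  185 186]
 [179 178 181 181 181 182 135  89  83  94  94  88  71 104  92  91  93 161
  187 190]
 [179 179 181 181 182 183 179 138 102  56  54  50  52 114 132  93  91  98
  172 188]
 [180 181 173 160 142 130 125 171 163  91  56  62  91 143 147 110  94  90
  133 187]
 [ 91  92  91  90  91  91 136 162 182 192 194 187 174 156 126 113  93  91
   96 177]
 [ 89  92  91  90  92  93 131 145 149 157 160 151 139 131 123 102  85  91
   91 155]
 [ 93  92  93  92  95  92 105 129 142 143 140 137 134 123  98  83  85  91
   91 147]
 [ 72  78  91  92  93  93 101 103  98 104 103  98  91  88  86  88  88  94
   98 159]
 [ 29  38  38  64  90  94  93 108 112 104  98  97  94 105  97  92 103 181
  187 185]
 [ 27  33  43  46  66  88  93 106 108 108 104 100  99  97  95  92 
[... 439 characters left out ...]
 169 172
  172 170]
 [169 167 170 171 167 167 170 162 148  59  49  45  46  64 131 124 152 170
  172 170]
 [170 170 170 170 171 170 166 148 163 150 108 103 111 145 149 117 112 169
  175 173]
 [172 172 170 172 171 170 155 134 154 169 180 180 168 146 122 112 100 162
  174 174]
 [168 170 172 172 172 170 158 131 135 135 136 132 128 123 116 105  78 145
  178 175]
 [169 169 170 170 171 171 165 113 118 127 129 127 122 111  92  81  76 124
  177 176]
 [169 168 169 168 170 169 171 135  94  91  91  88  84  82  81  83  83 104
  172 173]
 [168 166 169 171 168 170 173 156  98  99  98  94  86  93  91  88  85  89
  167 172]
 [170 168 168 171 170 169 170 165 110 100  99  95  94  92  91  90  88  81
  140 164]]
```

The bottle is upright and where expected against the fingers. Continue.

send_rows(motion=[{"tx":0.013,"ty":0.002,"tz":0.0091,"rx":0,"ry":0,"rz":0,"gripper":-0.143},{"tx":0.0203,"ty":0.0032,"tz":0.0142,"rx":0,"ry":0,"rz":0,"gripper":-0.143},{"tx":0.0203,"ty":0.0032,"tz":0.0142,"rx":0,"ry":0,"rz":0,"gripper":-0.143},{"tx":0.0203,"ty":0.0032,"tz":0.0142,"rx":0,"ry":0,"rz":0,"gripper":-0.143},{"tx":0.0203,"ty":0.0032,"tz":0.0142,"rx":0,"ry":0,"rz":0,"gripper":-0.143},{"tx":0.0203,"ty":0.0032,"tz":0.0142,"rx":0,"ry":0,"rz":0,"gripper":-0.143},{"tx":0.0203,"ty":0.0032,"tz":0.0142,"rx":0,"ry":0,"rz":0,"gripper":-0.143},{"tx":0.0203,"ty":0.0032,"tz":0.0142,"rx":0,"ry":0,"rz":0,"gripper":-0.143},{"tx":0.0203,"ty":0.0032,"tz":0.0142,"rx":0,"ry":0,"rz":0,"gripper":-0.143},{"tx":0.0203,"ty":0.0032,"tz":0.0142,"rx":0,"ry":0,"rz":0,"gripper":-0.143},{"tx":0.0203,"ty":0.0032,"tz":0.0142,"rx":0,"ry":0,"rz":0,"gripper":-0.143},{"tx":0.013,"ty":0.002,"tz":0.0091,"rx":0,"ry":0,"rz":0,"gripper":-0.143}])

```text
time_s: 24.9
ee_pos: [492.4, -38.6, 27.3]
ee_rot: [-179.9, -35.1, 97.0]
force: [0.9, -2.8, -0.7]
gripper_width: 52.3
gripper_force: 1.5
```

```bash
cat >> h.py <<'E'
def capgrid(n,yaw=97.2,dist=43.5,tgt=(493,211,29)):
    s=env.state();a=np.radians(yaw);P=s['ee_pos']+dist*np.array([np.cos(a),np.sin(a),0]);P[2]=200
    grab('scene',n);g=load(n);f=g['frame'].mean(2).astype(int);e=proj(g,P);u,v=map(int,e);print(P.round(),e);print(f[v-8:v+16:4,u-30:u+30:3]);togo(tgt,yaw,35)
E
python3 -c "
from h import *
capgrid('s9')"
```

```text
[487.   5. 200.] [228.9 147.3]
[[123 172 179 177 178 180 178 180 179 176 179 180 180 181 180 181 181 179
  182 180]
 [ 90  94 151 181 181 181 179 178 179 169 154 165 178 180 179 180 179 181
  182 182]
 [ 87  92  89 123 172 180 178 180 143  94  92  92 121 176 177 180 181 179
  182 175]
 [ 89  90  88  88  98 152 181 178 132  81  85  77  95 177 179 179 177 180
  162  92]
 [ 88  88  87  92  90  89 123 167 130  54  51  48  62 138 164 178 173 133
   72  63]
 [ 88  89  89  90  88  88 112 162 172 137  94  96 134 156 125 144  99  66
   64  77]]
turn [-0.001 -0.004 -0.005] shift(new axes) [0.4057 0.064  0.2805] shift(now axes) [0.4053 0.0632 0.2814] dist 249.0 pos [492.2 -37.7  27.5] [-179.9  -35.1   97. ] t 24.95 F [ 0.6 -1.  -1.3]
```

send_rows(motion=[{"tx":0.013,"ty":0.002,"tz":0.0091,"rx":0,"ry":0,"rz":0,"gripper":-0.143},{"tx":0.013,"ty":0.002,"tz":0.0091,"rx":0,"ry":0,"rz":0,"gripper":-0.143},{"tx":0.013,"ty":0.002,"tz":0.0091,"rx":0,"ry":0,"rz":0,"gripper":-0.143},{"tx":0.0081,"ty":0.0013,"tz":0.0056,"rx":0,"ry":0,"rz":0,"gripper":-0.143},{"tx":0.0081,"ty":0.0013,"tz":0.0056,"rx":0,"ry":0,"rz":0,"gripper":-0.143},{"tx":0.0081,"ty":0.0013,"tz":0.0056,"rx":0,"ry":0,"rz":0,"gripper":-0.143},{"tx":0.0081,"ty":0.0013,"tz":0.0056,"rx":0,"ry":0,"rz":0,"gripper":-0.143},{"tx":0.0081,"ty":0.0013,"tz":0.0056,"rx":0,"ry":0,"rz":0,"gripper":-0.143},{"tx":0.0081,"ty":0.0013,"tz":0.0056,"rx":0,"ry":0,"rz":0,"gripper":-0.143},{"tx":0.0081,"ty":0.0013,"tz":0.0056,"rx":0,"ry":0,"rz":0,"gripper":-0.143},{"tx":0.0081,"ty":0.0013,"tz":0.0056,"rx":0,"ry":0,"rz":0,"gripper":-0.143},{"tx":0.0081,"ty":0.0013,"tz":0.0056,"rx":0,"ry":0,"rz":0,"gripper":-0.143}])

```text
time_s: 26.45
ee_pos: [492.9, 29.6, 27.7]
ee_rot: [-179.9, -35.1, 97.0]
force: [-0.2, -2.6, -0.4]
gripper_width: 52.2
gripper_force: 1.7
```

send_rows(motion=[{"tx":0.0081,"ty":0.0013,"tz":0.0056,"rx":0,"ry":0,"rz":0,"gripper":-0.143},{"tx":0.0081,"ty":0.0013,"tz":0.0056,"rx":0,"ry":0,"rz":0,"gripper":-0.143},{"tx":0.0081,"ty":0.0013,"tz":0.0056,"rx":0,"ry":0,"rz":0,"gripper":-0.143},{"tx":0.0081,"ty":0.0013,"tz":0.0056,"rx":0,"ry":0,"rz":0,"gripper":-0.143},{"tx":0.0081,"ty":0.0013,"tz":0.0056,"rx":0,"ry":0,"rz":0,"gripper":-0.143},{"tx":0.0081,"ty":0.0013,"tz":0.0056,"rx":0,"ry":0,"rz":0,"gripper":-0.143},{"tx":0.0081,"ty":0.0013,"tz":0.0056,"rx":0,"ry":0,"rz":0,"gripper":-0.143},{"tx":0.0081,"ty":0.0013,"tz":0.0056,"rx":0,"ry":0,"rz":0,"gripper":-0.143},{"tx":0.0081,"ty":0.0013,"tz":0.0056,"rx":0,"ry":0,"rz":0,"gripper":-0.143},{"tx":0.0081,"ty":0.0013,"tz":0.0056,"rx":0,"ry":0,"rz":0,"gripper":-0.143}])

```text
time_s: 27.7
ee_pos: [493.5, 79.2, 28.2]
ee_rot: [-179.9, -35.1, 97.0]
force: [-0.2, -4.5, 3.5]
gripper_width: 52.3
gripper_force: 3.1
```

```bash
python3 -c "
from h import *
capgrid('s10')"
```

```text
[488. 122. 200.] [256.3 127.4]
[[175 175 175 178 176 176 176 175 176 174 175 178 176 177 175 175 176 176
  176 177]
 [164 174 177 174 172 173 174 177 174 165 157 165 176 175 176 177 176 178
  177 179]
 [113 172 171 174 175 174 175 176 133  93  92  93 151 175 177 170 168 176
  178 178]
 [ 45 158 178 177 178 177 177 174 116  65  67  59 144 176 177 154  73  97
  132 167]
 [ 30 105 176 178 180 179 175 166 118  54  50  46 104 162 174 116  74  74
   72  73]
 [ 28  51 169 179 179 179 148 165 174 162 151 140 159 139  98  67  75  73
   75  72]]
turn [ 0.001 -0.003 -0.005] shift(new axes) [0.2143 0.0321 0.1482] shift(now axes) [0.2141 0.0315 0.1485] dist 131.0 pos [493.4  79.8  28.3] [-179.9  -35.1   97. ] t 27.75 F [-0.1 -3.5  2.9]
```

send_rows(motion=[{"tx":0.0081,"ty":0.0013,"tz":0.0056,"rx":0,"ry":0,"rz":0,"gripper":-0.143},{"tx":0.0081,"ty":0.0013,"tz":0.0056,"rx":0,"ry":0,"rz":0,"gripper":-0.143},{"tx":0.0081,"ty":0.0013,"tz":0.0056,"rx":0,"ry":0,"rz":0,"gripper":-0.143},{"tx":0.0081,"ty":0.0013,"tz":0.0056,"rx":0,"ry":0,"rz":0,"gripper":-0.143},{"tx":0.0081,"ty":0.0013,"tz":0.0056,"rx":0,"ry":0,"rz":0,"gripper":-0.143},{"tx":0.0081,"ty":0.0013,"tz":0.0056,"rx":0,"ry":0,"rz":0,"gripper":-0.143},{"tx":0.0081,"ty":0.0013,"tz":0.0056,"rx":0,"ry":0,"rz":0,"gripper":-0.143},{"tx":0.0081,"ty":0.0013,"tz":0.0056,"rx":0,"ry":0,"rz":0,"gripper":-0.143},{"tx":0.0081,"ty":0.0013,"tz":0.0056,"rx":0,"ry":0,"rz":0,"gripper":-0.143},{"tx":0.0081,"ty":0.0013,"tz":0.0056,"rx":0,"ry":0,"rz":0,"gripper":-0.143},{"tx":0.0081,"ty":0.0013,"tz":0.0056,"rx":0,"ry":0,"rz":0,"gripper":-0.143},{"tx":0.0081,"ty":0.0013,"tz":0.0056,"rx":0,"ry":0,"rz":0,"gripper":-0.143}])

```text
time_s: 29.25
ee_pos: [493.8, 138.8, 28.3]
ee_rot: [-179.9, -35.0, 97.0]
force: [0.9, -3.8, 1.2]
gripper_width: 52.2
gripper_force: 2.6
```

send_rows(motion=[{"tx":0.0081,"ty":0.0013,"tz":0.0056,"rx":0,"ry":0,"rz":0,"gripper":-0.143},{"tx":0.0081,"ty":0.0013,"tz":0.0056,"rx":0,"ry":0,"rz":0,"gripper":-0.143},{"tx":0.0081,"ty":0.0013,"tz":0.0056,"rx":0,"ry":0,"rz":0,"gripper":-0.143},{"tx":0.0081,"ty":0.0013,"tz":0.0056,"rx":0,"ry":0,"rz":0,"gripper":-0.143},{"tx":0.0081,"ty":0.0013,"tz":0.0056,"rx":0,"ry":0,"rz":0,"gripper":-0.143},{"tx":0.0081,"ty":0.0013,"tz":0.0056,"rx":0,"ry":0,"rz":0,"gripper":-0.143},{"tx":0.0081,"ty":0.0013,"tz":0.0056,"rx":0,"ry":0,"rz":0,"gripper":-0.143},{"tx":0.0081,"ty":0.0013,"tz":0.0056,"rx":0,"ry":0,"rz":0,"gripper":-0.143},{"tx":0.005,"ty":0.0008,"tz":0.0035,"rx":0,"ry":0,"rz":0,"gripper":-0.143},{"tx":0.0033,"ty":0.0005,"tz":0.0023,"rx":0,"ry":0,"rz":0,"gripper":-0.143}])

```text
time_s: 30.5
ee_pos: [494.1, 183.5, 28.6]
ee_rot: [-179.9, -35.0, 97.0]
force: [0.0, -1.9, -0.5]
gripper_width: 52.0
gripper_force: 2.1
```

send_rows(motion=[{"tx":0.0033,"ty":0.0005,"tz":0.0023,"rx":0,"ry":0,"rz":0,"gripper":-0.143},{"tx":0.0033,"ty":0.0005,"tz":0.0023,"rx":0,"ry":0,"rz":0,"gripper":-0.143},{"tx":0.0033,"ty":0.0005,"tz":0.0023,"rx":0,"ry":0,"rz":0,"gripper":-0.143},{"tx":0.0033,"ty":0.0005,"tz":0.0023,"rx":0,"ry":0,"rz":0,"gripper":-0.143},{"tx":0.0033,"ty":0.0005,"tz":0.0023,"rx":0,"ry":0,"rz":0,"gripper":-0.143}])

```text
time_s: 31.12
ee_pos: [494.2, 193.6, 28.7]
ee_rot: [-179.9, -35.0, 97.0]
force: [0.1, -2.3, -1.7]
gripper_width: 52.2
gripper_force: 2.0
```

send_rows(motion=[{"tx":0.0033,"ty":0.0005,"tz":0.0023,"rx":0,"ry":0,"rz":0,"gripper":-0.143},{"tx":0.0033,"ty":0.0005,"tz":0.0023,"rx":0,"ry":0,"rz":0,"gripper":-0.143},{"tx":0.0033,"ty":0.0005,"tz":0.0023,"rx":0,"ry":0,"rz":0,"gripper":-0.143},{"tx":0.002,"ty":0.0003,"tz":0.0014,"rx":0,"ry":0,"rz":0,"gripper":-0.143},{"tx":0.002,"ty":0.0003,"tz":0.0014,"rx":0,"ry":0,"rz":0,"gripper":-0.143},{"tx":0.0016,"ty":0.0003,"tz":0.0011,"rx":0,"ry":0,"rz":0,"gripper":-0.143},{"tx":0.0016,"ty":0.0003,"tz":0.0011,"rx":0,"ry":0,"rz":0,"gripper":-0.143}])

```text
time_s: 32.0
ee_pos: [494.2, 204.0, 28.7]
ee_rot: [-179.9, -35.1, 97.0]
force: [-0.8, -2.2, -0.7]
gripper_width: 52.2
gripper_force: 1.9
```

send_rows(motion=[{"tx":0.0016,"ty":0.0003,"tz":0.0011,"rx":0,"ry":0,"rz":0,"gripper":-0.143},{"tx":0.0016,"ty":0.0003,"tz":0.0011,"rx":0,"ry":0,"rz":0,"gripper":-0.143}])

```text
time_s: 32.25
ee_pos: [494.3, 206.0, 28.7]
ee_rot: [-179.9, -35.1, 97.0]
force: [0.1, -1.1, -1.8]
gripper_width: 52.2
gripper_force: 1.9
```

send_rows(motion=[{"tx":0.0016,"ty":0.0003,"tz":0.0011,"rx":0,"ry":0,"rz":0,"gripper":-0.143},{"tx":0.0016,"ty":0.0003,"tz":0.0011,"rx":0,"ry":0,"rz":0,"gripper":-0.143}])

```text
time_s: 32.5
ee_pos: [494.4, 207.9, 28.8]
ee_rot: [-179.9, -35.0, 97.0]
force: [0.0, -2.6, -2.1]
gripper_width: 51.9
gripper_force: 1.9
```

send_rows(motion=[{"tx":0.0016,"ty":0.0003,"tz":0.0011,"rx":0,"ry":0,"rz":0,"gripper":-0.143},{"tx":0.0016,"ty":0.0003,"tz":0.0011,"rx":0,"ry":0,"rz":0,"gripper":-0.143}])

```text
time_s: 32.75
ee_pos: [494.4, 209.9, 28.8]
ee_rot: [-179.9, -35.0, 97.0]
force: [-0.1, -3.7, -1.7]
gripper_width: 52.5
gripper_force: 2.0
```

```bash
python3 -c "
from h import *
capgrid('s11')"
```

```text
[489. 253. 200.] [283.2 107.9]
[[ 75  74 164 178 177 178 176 177 178 175 176 175 173 174 175 174 175 174
   89  41]
 [ 68  82  97 175 178 177 176 175 176 171 168 174 173 173 174 173 174 169
   89  47]
 [ 72  73  64 134 177 175 176 176 146  93  91  96 157 174 175 174 173 175
  175 169]
 [ 71  66  73  58 161 176 178 175 126  61  67  63 152 175 175 175 175 176
  174 175]
 [ 72  65  59  62 108 173 176 169 115  52  46  52 136 174 177 177 175 175
  175 174]
 [ 64  55  52  51  67 164 145 161 172 165 154 148 156 139 177 180 179 164
  137 123]]
turn [ 0.001 -0.001 -0.005] shift(new axes) [ 0.0023 -0.0026  0.001 ] shift(now axes) [ 0.0023 -0.0026  0.001 ] dist 2.0 pos [494.4 209.9  28.8] [-179.9  -35.    97. ] t 32.8 F [-0.6 -1.2 -1.2]
```

send_rows(motion=[{"tx":0.0016,"ty":0.0003,"tz":0.0011,"rx":0,"ry":0,"rz":0,"gripper":-0.143},{"tx":0.0016,"ty":0.0003,"tz":0.0011,"rx":0,"ry":0,"rz":0,"gripper":-0.143}])

```text
time_s: 33.05
ee_pos: [494.6, 210.9, 28.5]
ee_rot: [-180.0, -34.9, 97.1]
force: [-1.7, -7.9, 0.2]
gripper_width: 52.0
gripper_force: 4.6
```

Bottle gently home (8 N). Retreat and open the fingers.

send_rows(motion=[{"tx":-0.02,"ty":0,"tz":-0.014,"rx":0,"ry":0,"rz":0,"gripper":-0.143},{"tx":-0.04,"ty":0,"tz":-0.028,"rx":0,"ry":0,"rz":0,"gripper":-0.143},{"tx":-0.04,"ty":0,"tz":-0.028,"rx":0,"ry":0,"rz":0,"gripper":-0.143},{"tx":0.05,"ty":0,"tz":-0.0715,"rx":0,"ry":0,"rz":0,"gripper":-0.143},{"tx":0.062,"ty":0,"tz":-0.0885,"rx":0,"ry":0,"rz":0,"gripper":-1},{"tx":0.062,"ty":0,"tz":-0.0885,"rx":0,"ry":0,"rz":0,"gripper":-1},{"tx":0.062,"ty":0,"tz":-0.0885,"rx":0,"ry":0,"rz":0,"gripper":-1},{"tx":0.062,"ty":0,"tz":-0.0885,"rx":0,"ry":0,"rz":0,"gripper":-1},{"tx":0.01,"ty":0,"tz":-0.0143,"rx":0,"ry":0,"rz":0,"gripper":-1}])

```text
time_s: 34.17
ee_pos: [503.5, 151.1, 301.7]
ee_rot: [179.5, -35.1, 97.3]
force: [0.6, -0.2, -0.4]
gripper_width: 90.9
gripper_force: 0.0
```

```bash
python3 - <<'E'
from h import *
togo((522,-435,300),102.4,35)
g=load('w3');a=[[proj(g,(x,y,55))] for x,y in ((430,-342),(567,-311),(583,-388),(447,-418))];print(a)
print('keyb',onz(load('scene0'),44,300,20))
def rect(n):
    g=load(n);h=cv2.cvtColor(g['frame'],cv2.COLOR_RGB2HSV);m=cv2.inRange(h,(5,100,60),(20,255,255));m[:240]=0
    c=max(cv2.findContours(m,0,1)[0],key=cv2.contourArea);return cv2.boundingRect(c)
grab('scene','s12');print(rect('scene0'),rect('s12'))
E
```

```text
turn [ 0.112 -0.001 -0.138] shift(new axes) [-0.9463 -0.2155 -0.6585] shift(now axes) [-0.9575 -0.1075 -0.6686] dist 586.0 pos [503.5 151.1 301.7] [179.5 -35.1  97.3] t 34.17 F [ 0.6 -0.2 -0.4]
[[array([182.8, 156. ])], [array([256.9, 145.9])], [array([261.5, 186.6])], [array([190.5, 195.6])]]
keyb [ 378.9 -547.1   20. ]
(131, 262, 40, 42) (131, 262, 40, 42)
```

send_rows(motion=[{"tx":0,"ty":0,"tz":0,"rx":0.112,"ry":-0.001,"rz":-0.138,"gripper":-1},{"tx":-0.086,"ty":-0.0196,"tz":-0.0599,"rx":0,"ry":0,"rz":0,"gripper":-1},{"tx":-0.086,"ty":-0.0196,"tz":-0.0599,"rx":0,"ry":0,"rz":0,"gripper":-1},{"tx":-0.086,"ty":-0.0196,"tz":-0.0599,"rx":0,"ry":0,"rz":0,"gripper":-1},{"tx":-0.086,"ty":-0.0196,"tz":-0.0599,"rx":0,"ry":0,"rz":0,"gripper":-1},{"tx":-0.086,"ty":-0.0196,"tz":-0.0599,"rx":0,"ry":0,"rz":0,"gripper":-1},{"tx":-0.086,"ty":-0.0196,"tz":-0.0599,"rx":0,"ry":0,"rz":0,"gripper":-1},{"tx":-0.086,"ty":-0.0196,"tz":-0.0599,"rx":0,"ry":0,"rz":0,"gripper":-1},{"tx":-0.086,"ty":-0.0196,"tz":-0.0599,"rx":0,"ry":0,"rz":0,"gripper":-1},{"tx":-0.086,"ty":-0.0196,"tz":-0.0599,"rx":0,"ry":0,"rz":0,"gripper":-1},{"tx":-0.086,"ty":-0.0196,"tz":-0.0599,"rx":0,"ry":0,"rz":0,"gripper":-1},{"tx":-0.086,"ty":-0.0196,"tz":-0.0599,"rx":0,"ry":0,"rz":0,"gripper":-1}])

```text
time_s: 35.72
ee_pos: [520.1, -436.5, 294.3]
ee_rot: [-179.4, -35.3, 102.0]
force: [0.8, -1.0, 0.5]
gripper_width: 91.2
gripper_force: 0.0
```

send_rows(motion=[{"tx":0,"ty":0,"tz":0,"rx":0,"ry":0,"rz":0,"gripper":-1},{"tx":0,"ty":0,"tz":0,"rx":0,"ry":0,"rz":0,"gripper":-1}])

```text
time_s: 35.98
ee_pos: [520.4, -434.7, 294.5]
ee_rot: [-179.4, -35.3, 102.0]
force: [-0.1, -0.2, 0.3]
gripper_width: 91.2
gripper_force: 0.0
```

```bash
python3 - <<'E'
from h import *
togo((522,-435,23),102.4,35);print(env.state()['qpos'].round())
g=grab('wrist','w5');g=load('w5')
hsv=cv2.cvtColor(g['frame'],cv2.COLOR_RGB2HSV)
m=cv2.inRange(hsv,(8,90,90),(25,255,255));m[200:]=0
m=cv2.morphologyEx(m,cv2.MORPH_CLOSE,np.ones((25,25)))
r=cv2.minAreaRect(max(cv2.findContours(m,0,1)[0],key=cv2.contourArea));print(r,[onz(g,*q,55) for q in cv2.boxPoints(r)])
print([proj(g,(x,y,55)) for x,y in ((430,-342),(567,-311),(583,-388),(447,-418))])
E
```

```text
turn [-0.014 -0.009 -0.01 ] shift(new axes) [-0.3125  0.0029  0.4441] shift(now axes) [-0.3146  0.0077  0.4426] dist 272.0 pos [ 520.4 -434.7  294.5] [-179.4  -35.3  102. ] t 35.98 F [-0.1 -0.2  0.3]
[-49.  46.  39.  20. 126. -54.]
((280.5, 196.5), (5.0, 33.0), 90.0) [array([ 512.9, -324.6,   55. ]), array([ 565.1, -313.3,   55. ]), array([ 566.5, -321.8,   55. ]), array([ 514.6, -333. ,   55. ])]
[array([211.9, 193.7]), array([298.4, 192.9]), array([300.8, 241.5]), array([209.4, 241.7])]
```

send_rows(motion=[{"tx":-0.0518,"ty":0.001,"tz":0.0738,"rx":-0.002,"ry":-0.001,"rz":-0.002,"gripper":-1},{"tx":-0.0518,"ty":0.001,"tz":0.0738,"rx":-0.002,"ry":-0.001,"rz":-0.002,"gripper":-1},{"tx":-0.0518,"ty":0.001,"tz":0.0738,"rx":-0.002,"ry":-0.001,"rz":-0.002,"gripper":-1},{"tx":-0.0518,"ty":0,"tz":0.0738,"rx":-0.002,"ry":-0.001,"rz":-0.002,"gripper":-1},{"tx":-0.0518,"ty":0,"tz":0.0738,"rx":-0.002,"ry":-0.001,"rz":-0.002,"gripper":-1},{"tx":-0.0518,"ty":0,"tz":0.0738,"rx":-0.002,"ry":-0.001,"rz":-0.002,"gripper":-1},{"tx":0,"ty":0,"tz":0,"rx":0,"ry":0,"rz":0,"gripper":-1},{"tx":0,"ty":0,"tz":0,"rx":0,"ry":0,"rz":0,"gripper":-1}])

```text
time_s: 37.02
ee_pos: [522.0, -435.1, 28.3]
ee_rot: [179.8, -34.8, 102.6]
force: [0.3, 0.3, 0.2]
gripper_width: 91.1
gripper_force: 0.0
```

```bash
python3 - <<'E'
from h import *
s=env.state();print(s['ee_pos'],s['ee_rot'])
g=load('scene0');
# plan: TCP = carton centre - 53*dir(yaw)
U=lambda y:np.array([np.cos(np.radians(y)),np.sin(np.radians(y)),0])
c=np.array([506,-364,0.]);yaw=102.4
print('contact TCP',c-53.1*U(yaw))
def path(segs,c):
    for n,step,dy,h in segs:
        for i in range(n):
            global yaw
            yaw+=dy/n; c=c+step*U(h if h else yaw)
        print(n,step,dy,'centre',c.round(1),'yaw',round(yaw,1),'tcp',(c-53.1*U(yaw)).round(1))
    return c
path([(12,10,-18.4,None),(20,12,0,None),(12,10,10.7,None),(10,8,0,None)],c)
E
```

```text
[ 522.00139497 -435.13181024   28.25492124] [179.80561896 -34.75756849 102.63769338]
contact TCP [ 517.40244587 -415.86129798    0.        ]
12 10 -18.4 centre [ 500.9 -244.6    0. ] yaw 84.0 tcp [ 495.4 -297.4    0. ]
20 12 0 centre [526.   -5.9   0. ] yaw 84.0 tcp [520.5 -58.7   0. ]
12 10 10.7 centre [526.4 113.9   0. ] yaw 94.7 tcp [530.8  61.    0. ]
10 8 0 centre [519.9 193.6   0. ] yaw 94.7 tcp [524.2 140.7   0. ]
```

send_rows(motion=[{"tx":0.0031,"ty":0,"tz":0.0095,"rx":0,"ry":0,"rz":0,"gripper":-1},{"tx":0.0031,"ty":0,"tz":0.0095,"rx":0,"ry":0,"rz":0,"gripper":-1},{"tx":0.0065,"ty":0,"tz":0.0046,"rx":0,"ry":0,"rz":0,"gripper":-1},{"tx":0.0065,"ty":0,"tz":0.0046,"rx":0,"ry":0,"rz":0,"gripper":-1},{"tx":0.0065,"ty":0,"tz":0.0046,"rx":0,"ry":0,"rz":0,"gripper":-1},{"tx":0.0065,"ty":0,"tz":0.0046,"rx":0,"ry":0,"rz":0,"gripper":-1},{"tx":0.0065,"ty":0,"tz":0.0046,"rx":0,"ry":0,"rz":0,"gripper":-1},{"tx":0.0131,"ty":-0.0035,"tz":0.0092,"rx":-0.0357,"ry":0,"rz":0.0511,"gripper":-1},{"tx":0.0131,"ty":-0.0035,"tz":0.0092,"rx":-0.0357,"ry":0,"rz":0.0511,"gripper":-1},{"tx":0.0131,"ty":-0.0035,"tz":0.0092,"rx":-0.0357,"ry":0,"rz":0.0511,"gripper":-1},{"tx":0.0131,"ty":-0.0035,"tz":0.0092,"rx":-0.0357,"ry":0,"rz":0.0511,"gripper":-1},{"tx":0.0131,"ty":-0.0035,"tz":0.0092,"rx":-0.0357,"ry":0,"rz":0.0511,"gripper":-1}])

```text
time_s: 38.52
ee_pos: [500.1, -369.6, 19.4]
ee_rot: [179.9, -34.9, 93.0]
force: [0.9, -2.2, 0.3]
gripper_width: 91.2
gripper_force: 1.2
```

```bash
cat >> h.py <<'E'
def carton(n,dist=53.1):
    s=env.state();yaw=s['ee_rot'][2];U=lambda y:np.array([np.cos(np.radians(y)),np.sin(np.radians(y)),0])
    c=s['ee_pos']*[1,1,0]+dist*U(yaw);e=[c+a*40*U(yaw)+b*70*U(yaw+90)+[0,0,55] for a,b in ((1,1),(1,-1),(-1,-1),(-1,1))]
    print('exp centre',c.round(1),'yaw',yaw.round(1),'pos',s['ee_pos'].round(1),'F',s['force'].round(1))
    for cn in ('scene','side'):
        grab(cn,n+cn[1]);g=load(n+cn[1]);h=cv2.cvtColor(g['frame'],cv2.COLOR_RGB2HSV);m=cv2.inRange(h,(5,100,50),(20,255,255))
        q=np.array([proj(g,p) for p in e]);M=np.zeros_like(m);x0,y0=q.min(0)-25;x1,y1=q.max(0)+25;M[int(max(y0,0)):int(y1),int(max(x0,0)):int(x1)]=255
        m=cv2.morphologyEx(m&M,cv2.MORPH_CLOSE,np.ones((13,13)))
        k=cv2.findContours(m,0,1)[0]
        print(cn,'expected top quad',q.tolist(),'mask box',cv2.boundingRect(max(k,key=cv2.contourArea)) if k else None, 'approx',cv2.approxPolyDP(max(k,key=cv2.contourArea),3,True).reshape(-1,2).tolist() if k else None)
E
python3 -c "
from h import *
carton('c1')"
```

```text
exp centre [ 497.3 -316.5    0. ] yaw 93.0 pos [ 500.1 -369.6   19.4] F [ 0.9 -2.2  0.3]
scene expected top quad [[142.2, 232.3], [180.3, 259.0], [156.8, 281.9], [118.2, 252.6]] mask box (121, 234, 61, 56) approx [[142, 234], [121, 252], [123, 267], [142, 267], [147, 280], [162, 289], [181, 270], [179, 260], [166, 250], [155, 250], [154, 242]]
side expected top quad [[232.3, 285.3], [286.8, 269.8], [299.6, 295.3], [242.5, 312.5]] mask box (250, 271, 50, 31) approx [[299, 296], [286, 271], [250, 280], [255, 287], [269, 284], [277, 301]]
```

Carton corners match the flush expectation in both views (scene (142,234) and (179,260)). Continue the arc, then straight.

send_rows(motion=[{"tx":0.0154,"ty":-0.0037,"tz":0.0059,"rx":-0.0382,"ry":0,"rz":0.0546,"gripper":-1},{"tx":0.0164,"ty":-0.0037,"tz":0.0115,"rx":-0.0382,"ry":0,"rz":0.0546,"gripper":-1},{"tx":0.0164,"ty":-0.0037,"tz":0.0115,"rx":-0.0382,"ry":0,"rz":0.0546,"gripper":-1},{"tx":0.0164,"ty":-0.0037,"tz":0.0115,"rx":-0.0382,"ry":0,"rz":0.0546,"gripper":-1},{"tx":0.0164,"ty":-0.0037,"tz":0.0115,"rx":-0.0382,"ry":0,"rz":0.0546,"gripper":-1},{"tx":0.0164,"ty":-0.0037,"tz":0.0115,"rx":-0.0382,"ry":0,"rz":0.0546,"gripper":-1},{"tx":0.0164,"ty":-0.0037,"tz":0.0115,"rx":-0.0382,"ry":0,"rz":0.0546,"gripper":-1},{"tx":0.0164,"ty":-0.0037,"tz":0.0115,"rx":-0.0382,"ry":0,"rz":0.0546,"gripper":-1},{"tx":0.0164,"ty":-0.0037,"tz":0.0115,"rx":-0.0382,"ry":0,"rz":0.0546,"gripper":-1},{"tx":0.0197,"ty":0,"tz":0.0138,"rx":0,"ry":0,"rz":0,"gripper":-1},{"tx":0.0197,"ty":0,"tz":0.0138,"rx":0,"ry":0,"rz":0,"gripper":-1},{"tx":0.0197,"ty":0,"tz":0.0138,"rx":0,"ry":0,"rz":0,"gripper":-1}])

```text
time_s: 40.12
ee_pos: [501.4, -245.6, 21.1]
ee_rot: [179.9, -34.9, 75.2]
force: [-0.3, -1.5, 0.2]
gripper_width: 91.1
gripper_force: 0.8
```

```bash
python3 -c "
from h import *
carton('c2')"
```

```text
exp centre [ 514.9 -194.2    0. ] yaw 75.2 pos [ 501.4 -245.6   21.1] F [-0.3 -1.5  0.2]
scene expected top quad [[189.5, 207.0], [215.6, 239.9], [188.7, 254.8], [163.9, 219.8]] mask box (141, 208, 75, 55) approx [[215, 250], [214, 239], [205, 228], [197, 227], [197, 218], [190, 208], [165, 219], [165, 229], [152, 230], [152, 236], [141, 243], [158, 240], [159, 233], [179, 233], [183, 251], [191, 262]]
side expected top quad [[231.3, 240.0], [284.6, 238.9], [286.7, 262.5], [230.7, 263.7]] mask box (231, 240, 21, 18) approx [[231, 257], [247, 248], [251, 240], [232, 240]]
```

send_rows(motion=[{"tx":0.0164,"ty":0,"tz":0.0115,"rx":0,"ry":0,"rz":0,"gripper":-1},{"tx":0.0205,"ty":0,"tz":0.0143,"rx":0,"ry":0,"rz":0,"gripper":-1},{"tx":0.0205,"ty":0,"tz":0.0143,"rx":0,"ry":0,"rz":0,"gripper":-1},{"tx":0.0205,"ty":0,"tz":0.0143,"rx":0,"ry":0,"rz":0,"gripper":-1},{"tx":0.0205,"ty":0,"tz":0.0143,"rx":0,"ry":0,"rz":0,"gripper":-1},{"tx":0.0205,"ty":0,"tz":0.0143,"rx":0,"ry":0,"rz":0,"gripper":-1},{"tx":0.0205,"ty":0,"tz":0.0143,"rx":0,"ry":0,"rz":0,"gripper":-1},{"tx":0.0205,"ty":0,"tz":0.0143,"rx":0,"ry":0,"rz":0,"gripper":-1},{"tx":0.0205,"ty":0,"tz":0.0143,"rx":0,"ry":0,"rz":0,"gripper":-1},{"tx":0.0164,"ty":0.003,"tz":0.0115,"rx":0.0314,"ry":0,"rz":-0.0448,"gripper":-1},{"tx":0.0164,"ty":0.003,"tz":0.0115,"rx":0.0314,"ry":0,"rz":-0.0448,"gripper":-1},{"tx":0.0164,"ty":0.003,"tz":0.0115,"rx":0.0314,"ry":0,"rz":-0.0448,"gripper":-1}])

```text
time_s: 41.72
ee_pos: [540.9, -111.3, 21.0]
ee_rot: [179.9, -34.9, 80.2]
force: [-1.1, -2.3, 1.1]
gripper_width: 91.3
gripper_force: 1.1
```

```bash
python3 -c "
from h import *
carton('c3')"
```

```text
exp centre [549.9 -59.    0. ] yaw 80.2 pos [ 540.9 -111.3   21. ] F [-1.1 -2.3  1.1]
scene expected top quad [[228.2, 186.7], [259.1, 214.1], [236.9, 228.9], [206.4, 199.5]] mask box (208, 188, 50, 50) approx [[226, 188], [208, 200], [209, 209], [224, 211], [234, 235], [239, 237], [257, 224], [257, 214], [248, 205], [238, 204], [237, 196]]
side expected top quad [[230.9, 205.4], [279.6, 201.5], [283.9, 221.1], [232.9, 225.4]] mask box (241, 205, 8, 4) approx [[241, 205], [248, 205]]
```

send_rows(motion=[{"tx":0.0164,"ty":0.003,"tz":0.0115,"rx":0.0314,"ry":0,"rz":-0.0448,"gripper":-1},{"tx":0.0164,"ty":0.003,"tz":0.0115,"rx":0.0314,"ry":0,"rz":-0.0448,"gripper":-1},{"tx":0.0164,"ty":0.003,"tz":0.0115,"rx":0.0314,"ry":0,"rz":-0.0448,"gripper":-1},{"tx":0.0164,"ty":0.003,"tz":0.0115,"rx":0.0314,"ry":0,"rz":-0.0448,"gripper":-1},{"tx":0.0164,"ty":0.003,"tz":0.0115,"rx":0.0314,"ry":0,"rz":-0.0448,"gripper":-1},{"tx":0.0164,"ty":0.003,"tz":0.0115,"rx":0.0314,"ry":0,"rz":-0.0448,"gripper":-1},{"tx":0.0164,"ty":0.003,"tz":0.0115,"rx":0.0314,"ry":0,"rz":-0.0448,"gripper":-1},{"tx":0.0131,"ty":0.003,"tz":0.0092,"rx":0.0314,"ry":0,"rz":-0.0448,"gripper":-1},{"tx":0.0082,"ty":0.002,"tz":0.0057,"rx":0.02,"ry":0,"rz":-0.0286,"gripper":-1}])

```text
time_s: 42.95
ee_pos: [559.1, -29.3, 20.7]
ee_rot: [179.9, -34.9, 94.4]
force: [0.7, -2.7, 0.9]
gripper_width: 91.2
gripper_force: 1.0
```

```bash
python3 -c "
from h import *
carton('c4')"
```

```text
exp centre [555.   23.6   0. ] yaw 94.4 pos [559.1 -29.3  20.7] F [ 0.7 -2.7  0.9]
scene expected top quad [[241.1, 174.1], [279.3, 193.3], [264.2, 210.2], [225.2, 189.3]] mask box (228, 175, 50, 45) approx [[240, 175], [229, 186], [228, 208], [238, 205], [239, 194], [251, 194], [258, 203], [258, 216], [264, 219], [275, 207], [277, 193], [254, 187], [253, 181]]
side expected top quad [[223.9, 191.2], [268.0, 180.3], [278.1, 196.8], [232.3, 208.6]] mask box (224, 188, 24, 34) approx [[241, 188], [224, 192], [233, 221], [232, 200], [247, 198]]
```

send_rows(motion=[{"tx":0.0082,"ty":0,"tz":0.0056,"rx":0,"ry":0,"rz":0,"gripper":-1},{"tx":0.0082,"ty":0,"tz":0.0056,"rx":0,"ry":0,"rz":0,"gripper":-1},{"tx":0.0082,"ty":0,"tz":0.0056,"rx":0,"ry":0,"rz":0,"gripper":-1},{"tx":0.0082,"ty":0,"tz":0.0056,"rx":0,"ry":0,"rz":0,"gripper":-1},{"tx":0.0082,"ty":0,"tz":0.0056,"rx":0,"ry":0,"rz":0,"gripper":-1},{"tx":0.0082,"ty":0,"tz":0.0056,"rx":0,"ry":0,"rz":0,"gripper":-1},{"tx":0.0082,"ty":0,"tz":0.0056,"rx":0,"ry":0,"rz":0,"gripper":-1},{"tx":0.0082,"ty":0,"tz":0.0056,"rx":0,"ry":0,"rz":0,"gripper":-1},{"tx":0.0082,"ty":0,"tz":0.0056,"rx":0,"ry":0,"rz":0,"gripper":-1},{"tx":0.0082,"ty":0,"tz":0.0056,"rx":0,"ry":0,"rz":0,"gripper":-1},{"tx":0.0082,"ty":0,"tz":0.0056,"rx":0,"ry":0,"rz":0,"gripper":-1},{"tx":0.0082,"ty":0,"tz":0.0056,"rx":0,"ry":0,"rz":0,"gripper":-1}])

```text
time_s: 44.55
ee_pos: [554.6, 29.8, 21.4]
ee_rot: [179.9, -34.9, 94.3]
force: [-0.2, -2.4, 0.8]
gripper_width: 91.1
gripper_force: 1.0
```

send_rows(motion=[{"tx":0.0082,"ty":0,"tz":0.0056,"rx":0,"ry":0,"rz":0,"gripper":-1},{"tx":0.0082,"ty":0,"tz":0.0056,"rx":0,"ry":0,"rz":0,"gripper":-1},{"tx":0.0082,"ty":0,"tz":0.0056,"rx":0,"ry":0,"rz":0,"gripper":-1},{"tx":0.0082,"ty":0,"tz":0.0056,"rx":0,"ry":0,"rz":0,"gripper":-1},{"tx":0.0082,"ty":0,"tz":0.0056,"rx":0,"ry":0,"rz":0,"gripper":-1},{"tx":0.0082,"ty":0,"tz":0.0056,"rx":0,"ry":0,"rz":0,"gripper":-1},{"tx":0.0082,"ty":0,"tz":0.0056,"rx":0,"ry":0,"rz":0,"gripper":-1},{"tx":0.0082,"ty":0,"tz":0.0056,"rx":0,"ry":0,"rz":0,"gripper":-1},{"tx":0.0082,"ty":0,"tz":0.0056,"rx":0,"ry":0,"rz":0,"gripper":-1}])

```text
time_s: 45.68
ee_pos: [551.1, 74.4, 21.7]
ee_rot: [179.9, -34.9, 94.3]
force: [0.1, -1.3, 0.6]
gripper_width: 90.8
gripper_force: 0.8
```

```bash
python3 -c "
from h import *
carton('c5')"
```

```text
exp centre [547.2 127.4   0. ] yaw 94.3 pos [551.1  74.4  21.7] F [ 0.1 -1.3  0.6]
scene expected top quad [[260.2, 156.0], [297.2, 173.5], [283.6, 188.6], [245.7, 169.7]] mask box (251, 156, 46, 42) approx [[260, 156], [253, 163], [251, 184], [258, 185], [259, 172], [273, 172], [278, 179], [277, 195], [283, 197], [293, 186], [296, 173], [273, 167], [271, 161]]
side expected top quad [[214.0, 170.5], [256.2, 160.8], [265.2, 175.7], [221.5, 186.2]] mask box (214, 167, 21, 24) approx [[230, 167], [214, 171], [218, 190], [219, 176], [234, 175]]
```

send_rows(motion=[{"tx":0.0082,"ty":0,"tz":0.0057,"rx":0,"ry":0,"rz":0,"gripper":-1},{"tx":0.0082,"ty":0,"tz":0.0057,"rx":0,"ry":0,"rz":0,"gripper":-1},{"tx":0.0082,"ty":0,"tz":0.0057,"rx":0,"ry":0,"rz":0,"gripper":-1},{"tx":0.0082,"ty":0,"tz":0.0057,"rx":0,"ry":0,"rz":0,"gripper":-1},{"tx":0.0082,"ty":0,"tz":0.0057,"rx":0,"ry":0,"rz":0,"gripper":-1},{"tx":0.0066,"ty":0,"tz":0.0046,"rx":0,"ry":0,"rz":0,"gripper":-1},{"tx":0.005,"ty":0,"tz":0.0035,"rx":0,"ry":0,"rz":0,"gripper":-1},{"tx":0.0033,"ty":0,"tz":0.0023,"rx":0,"ry":0,"rz":0,"gripper":-1},{"tx":0.0033,"ty":0,"tz":0.0023,"rx":0,"ry":0,"rz":0,"gripper":-1}])

```text
time_s: 46.9
ee_pos: [548.6, 110.1, 21.8]
ee_rot: [179.9, -34.9, 94.3]
force: [0.0, -1.0, -0.5]
gripper_width: 90.9
gripper_force: 0.9
```

```bash
python3 -c "
from h import *
carton('c6')"
```

```text
exp centre [544.6 163.    0. ] yaw 94.3 pos [548.6 110.1  21.8] F [ 0.  -1.  -0.5]
scene expected top quad [[266.3, 150.2], [302.9, 167.1], [289.8, 181.7], [252.4, 163.5]] mask box (258, 151, 45, 40) approx [[265, 151], [260, 156], [258, 177], [264, 179], [265, 166], [280, 166], [286, 172], [284, 189], [289, 190], [299, 179], [302, 167], [291, 161], [279, 161], [277, 155]]
side expected top quad [[210.9, 163.9], [252.4, 154.6], [261.1, 168.9], [218.1, 179.0]] mask box (211, 160, 20, 24) approx [[227, 160], [211, 164], [215, 183], [215, 169], [229, 168]]
```

Carton rear is about 25 mm inside the front. Retreat and look.

send_rows(motion=[{"tx":-0.02,"ty":0,"tz":-0.014,"rx":0,"ry":0,"rz":0,"gripper":-1},{"tx":-0.04,"ty":0,"tz":-0.028,"rx":0,"ry":0,"rz":0,"gripper":-1},{"tx":-0.06,"ty":0,"tz":-0.042,"rx":0,"ry":0,"rz":0,"gripper":-1},{"tx":-0.07,"ty":0,"tz":-0.049,"rx":0,"ry":0,"rz":0,"gripper":-1},{"tx":-0.03,"ty":0,"tz":-0.13,"rx":0,"ry":0,"rz":0,"gripper":-1},{"tx":-0.03,"ty":0,"tz":-0.12,"rx":0,"ry":0,"rz":0,"gripper":-1},{"tx":-0.03,"ty":0,"tz":-0.12,"rx":0,"ry":0,"rz":0,"gripper":-1},{"tx":-0.03,"ty":0,"tz":-0.12,"rx":0,"ry":0,"rz":0,"gripper":-1},{"tx":-0.03,"ty":0,"tz":-0.12,"rx":0,"ry":0,"rz":0,"gripper":-1},{"tx":0,"ty":0,"tz":0,"rx":0,"ry":0,"rz":0,"gripper":-1},{"tx":0,"ty":0,"tz":0,"rx":0,"ry":0,"rz":0,"gripper":-1}])

```text
time_s: 48.38
ee_pos: [573.4, -237.6, 225.6]
ee_rot: [-179.9, -35.0, 94.2]
force: [-0.6, -0.0, -0.3]
gripper_width: 91.3
gripper_force: 0.0
```

```bash
python3 - <<'E'
from h import *
s=env.state();print(s['ee_pos'].round(),s['force'].round(1),s['time_s'])
g=grab('scene','f1');g2=grab('side','f2')
a=cv2.resize(cv2.imread('pics/f1.png')[60:350,170:390],None,fx=1.8,fy=1.8);b=cv2.resize(cv2.imread('pics/f2.png')[60:350,170:390],None,fx=1.8,fy=1.8)
cv2.imwrite('pics/final.png',np.hstack([a,b]))
for n,o in (('f1','scene0'),('f2','side0')):
  A=load(n)['frame'].astype(int);B=load(o)['frame'].astype(int);d=abs(A-B).mean(2)
  for nm,P in (('pen',(556,455,50)),('cal',(795,-45,60)),('sc',(748,-250,0))):
    u,v=map(int,proj(load(n),P));print(o,nm,d[v-14:v+14,u-14:u+14].mean().round(1),d[v-14:v+14,u-14:u+14].max())
E
```

```text
[ 573. -238.  226.] [-0.6 -0.  -0.3] 48.375
scene0 pen 20.9 112.0
scene0 cal 9.1 20.333333333333332
scene0 sc 17.0 44.0
side0 pen 46.7 121.0
side0 cal 64.3 107.33333333333333
side0 sc 34.6 62.333333333333336
```

View pics/final.png

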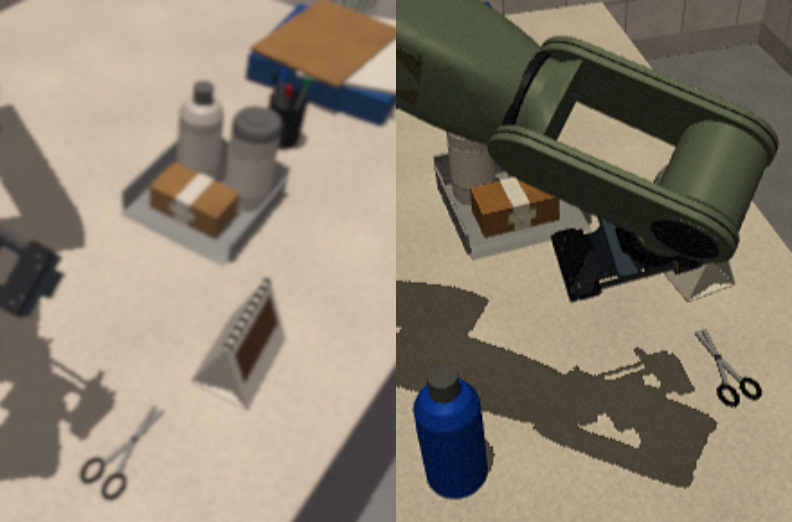

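The final view shows the bottle and canister upright at the back. The carton sits in front of them, with floor visible between it and the open front. The pen cup, calendar, scissors and blue bottle have not moved.

```bash
python3 -c "
from workcell import env
print(env.job_done())"
```

```text
the job is handed in; nothing more can be done
None
```

I slid the canister, then the bottle, then the carton into the tray and handed the job in at about 48 s; all three stand inside clear of the open front, and the pen cup, calendar and scissors look unmoved.

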